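Index the measuring microphone and start the sweep

TASK

On the loudspeaker test rail, push the microphone carriage along towards the loudspeaker until its side roller drops into the notch of the steel index block, and leave it seated there; then press the start key on the control box all the way down and let it go. Only push with the fingertips: do not lift the carriage, do not touch the microphone, and leave everything else on the bench where it is.

Things in the scene. Friction and masses are not known exactly. Their poses are not given: they have to be found in the camera images.
- rail: Test rail, fixed: plywood base 460 x 160 x 12 mm under an aluminium rail 410 x 44 mm, top 40 mm above the bench. Origin on the bench under the rail's centre line; +x along the rail to the loudspeaker, whose upright baffle (165 mm tall) begins 230 mm ahead; z up. The rail starts 190 mm behind the origin, the base 210 mm; the base reaches 70 mm to +y, 90 mm to -y.
- push_face (a point): Centre of the carriage's flat aluminium rear face, the one to push, looking away from the loudspeaker (rail's -x). The face is 100 mm wide and spans 42 to 85 mm above the bench (this point at 62 mm) on the plain rail, with the rail top 40 mm at its foot. The carriage behind it is a black block 90 mm long, 100 mm wide, its top 72 mm above the bench.
- runner (a joint): Carriage travel along the rail (m), growing towards the loudspeaker, 0 to 0.24, starting at 0 to 0.035. Drag on the plain rail about 1 N; rolling up the index block's near hump takes 2 to 4 N, then it snaps ahead into the notch by itself (the last 6 to 8 mm); forcing it on over the steep far hump takes some 12 to 20 N. The carriage keeps its direction and never tips.
- spring_roller (a joint): Height of the sprung side roller above its lowest place on the carriage (m): 0 on the plain rail, 0.007 on the near crest, back to about 0.001 when dropped into the notch. The carriage (0.7 to 0.9 kg in all) only rests on the rail by its weight: it could be lifted up to 50 mm off it, but must not be.
- roller (a point): Axis centre of the small sprung steel roller (12 mm diameter, 10 mm wide) on the carriage's -y side (as the rail's axes lie), 45 mm ahead of the rear face and 61 mm beside the centre line, 40 mm above the bench on the plain rail. It moves with the carriage and yields upwards only.
- notch (a point): Where the roller's axis centre lies when seated in the V notch of the index block, 41 mm above the bench. The block is a steel bar 70 x 24 mm, clamped on the base at the rail's -y side, at a different place along the rail each time. Near crest 8 to 11 mm before this point, foot of its 20 degree ramp 36 mm before; far crest 7 to 10 mm past it and 2 mm higher.
- mic: The measuring microphone on its little post on top of the carriage: a lying steel tube 16 mm across and 90 mm long, pointing at the loudspeaker, its axis 98 mm and its top 106 mm above the bench. Origin at the foot of the post, 55 mm ahead of the rear face on the centre line; the tube's rear end is 40 mm ahead of the rear face. Fragile: not to be touched.
- start_key (a joint): Travel of the start key in m: 0 is up, 0.006 is fully down; it springs back. Full travel takes about 5 N.
- start_key_top (a point): Centre of the top face of the start key when it is up (it moves down with the key): a round key 32 mm across standing on the grey control box (110 x 85 x 34 mm, fixed to the bench), in a black collar 48 mm across. Key top 52 mm above the bench, pressed straight down.
- jar: Bystander: closed jar, 56 mm diameter, 75 mm tall. Origin under its centre.
- spool: Bystander: wire spool standing on end, 64 mm diameter, 54 mm tall. Origin under its centre.
- screwdriver: Bystander: screwdriver lying along its x axis, 170 mm long, near the control box. Origin under its middle.
- tape: Bystander: roll of tape lying flat, 90 mm diameter, 24 mm tall. Origin under its centre.
- remote: Bystander: black remote control, 150 x 45 x 20 mm, long along its x axis. Origin under its centre.
- mug: Bystander: white mug, 80 mm diameter, 90 mm tall. Origin under its centre.
- mouse: Bystander: computer mouse, 100 x 60 x 22 mm. Origin under its centre.
Things that resemble listed ones, but are neither listed nor needed, are in the scene too. What is shaped like the part that bears start_key but blue or green is not meant.

How it is judged:
On the way, in this order (a step that is already met when the one before it is completed fails the run):
1. the carriage's roller is seated in the notch of the index block (distance between roller and notch below 0.0045 m and linear speed of mic below 0.01 m/s), for 0.3 s.
2. the start key is pressed down (value of joint start_key above 0.0045 m), for 0.05 s.
At the end, for the whole second after the job is handed in: The roller rests in the notch (its axis within 4.5 mm of the seated place), the carriage is at rest, and the start key, having been pressed at least 4.5 mm after the carriage was seated, is up again (within 1.5 mm) (all of step 1 and value of joint start_key below 0.0015 m); the robot touches nothing.
It fails at once if the carriage is lifted off the rail (raised more than 18 mm) (z of push_face in the frame of rail above 0.08 m).
It fails at once if the microphone is touched (contact force between any of the fingers, the arm and mic above 0.5 N).
It fails at once if a bystander is moved more than 20 mm (distance of any of jar, spool, screwdriver, tape, remote, mug, mouse from where it was at the start of the episode above 0.02 m).
It also fails if it takes over 54 s, if anything falls off the work surface, if the arm or the gripper's body presses on something with over 40 N, if the wrist force passes 120 N, or if a joint passes its speed limit or range.

ROBOT

A 6-joint arm with a two-finger parallel gripper is mounted at the origin on the work surface. World frame = base frame: x ahead of the robot, y to its left, z up, the work surface at z = 0. Lengths are in m, angles in rad, forces in N, time in s.
With the tool pointing down it reaches from about 0.35 to 0.875 m from the base axis. Payload 4.2 kg.
Tool frame: the origin (TCP) lies midway between the tips of the shut fingers; the grasp point (between the pads) lies 19 mm behind it; x points along the fingers, y is the direction in which the jaws open and shut, and the axes are right-handed (so a half turn about x gives the same grasp; the last joint's range is limited). The gripper opens to 87 mm and grips with 3 to 60 N. Pads are 19 mm wide; open, the fingers measure 117 mm over their backs; the gripper's body (75 mm by 190 mm) begins 51 mm behind the grasp point.
Start: joints at [-0.873, 0.385, 0.008, 0, -1.194, -0.259], TCP at [0.266, -0.566, 0.187] pointing down, gripper open.
Joint ranges: [-3.14, 3.14], [-1.21, 2.06], [-1.07, 1.41], [-3.16, 2.05], [-2.99, -0.16], [-3.1, 3.1]. Speed limits (rad/s): [2.79, 2.79, 3.14, 3.14, 3.14, 3.14].

INTERFACE

Orientations are given as a unit quaternion [x, y, z, w].
In Python, from workcell import arm gives the robot as it stands.
- The arm moves only by the tool send_rows, never from a script. Its argument "moves" is a list of rows, each an object with "translation": the shift along the tool's x, y, z in m, a list of three; "roll": the turn about the tool's x in rad; "jaw": the opening, from 0 (shut) to 1 (fully open). A call has 1 to 12 rows; each row is the pose to reach, as a shift and turn from the pose commanded when the call began, along the tool's axes at that moment; what a row does not reach only later rows make up. A row lasts 1/10 s, in which the tool goes at most 50 mm and 8.59 degrees, less where a joint would pass 70% of its speed; a pose out of reach is approached as far as the arm can. A call with a gripper value outside its range is refused whole. The fingers move at their own pace and stop on an object; "newtons" is the grip in N (left out, the last holds). Time passes only in rows, so rows that repeat a pose let the fingers close. It gives the time, the measured TCP pose, the force and the opening at its end, in the units of the state.
- arm.get_state(): the state, without advancing time (a new reading comes with each control period).
- arm.camera(name): name is "scene" or "top" or "wrist"; returns a dict with "color" (384x512x3 uint8, red, green, blue), "fx", "fy", "cx", "cy" (pixels), "rvec" (rotation vector, rad) and "tvec" (3), from world to camera coordinates, as OpenCV has them. Camera axes: x right, y down, z forward; pixel columns grow to the right and rows downward; lengths in m; the calibration is good to about 2 mm. A picture is of the moment at which its call begins. There is no depth.
- arm.sign_off(): hands the job in, once; it reports no verdict.
Trained networks look in the newest picture that a camera, given by its name, has taken for a name from the list of things; names that differ only in an ending like _2 or _b are one class to them, and where a whole thing is asked for, a point or a joint stands for the part that bears it (a point fixed in the world has none). Each returns a list of dicts, best first, with "conf" (0 to 1); they miss things now and then, are a little off and sometimes report something else, mostly with a low value. They report only what shows in the picture. A call takes as long as a camera call. They do not tell look-alikes from the thing itself.
- arm.trace(query, camera): "pixels" (384x512 bool, what is visible of it) and "extent" ([left, top, right, bottom] in pixels, round what is visible of it).
The state is a dict: "clock": time; "joint_pos": joint angles; "dq": joint speeds; "joint_torque": joint torques, N m; "ee_pos": TCP position; "tcp_rot": TCP orientation; "contact_force": force on the tool from outside, world axes, zero at the start; "torque": the same for the moment, N m; "width": finger opening in m.
Only numpy, scipy, OpenCV 4.12 (cv2) and the standard library are available. Lean on these libraries where they do the work, as an engineer would, in place of code of your own. Each camera call takes 0.05 s, during which the arm holds its last target.

## Working session

There is one attempt and no reset: what is moved stays moved. The work goes in short steps, Python scripts to look and compute and a tool call to move; the robot and the scene stay as the last step left them, time stands still between calls to the robot, and variables do not carry over. Pictures are saved under pics/ and viewed, and the job is handed in when it is done.

Besides the shell and the picture viewer there is one more tool, called after "Call:" in YAML: its name, and indented under it one key for each argument. send_rows: Moves the arm, as the interface text tells. Its arguments: {"type":"object","properties":{"moves":{"type":"array"},"newtons":{"type":"number"}},"required":["moves"]}

```bash
mkdir -p pics; cat > h.py <<'E'
import numpy as np, cv2
from workcell import arm
def shot(name,fn=None):
    c=arm.camera(name)
    if fn: cv2.imwrite('pics/'+fn,c['color'][:,:,::-1])
    return c
def ray(c,u,v):
    R,_=cv2.Rodrigues(np.array(c['rvec'],float)); t=np.array(c['tvec'],float).reshape(3)
    return -R.T@t, R.T@np.array([(u-c['cx'])/c['fx'],(v-c['cy'])/c['fy'],1.])
def atz(c,u,v,z):
    o,d=ray(c,u,v); return o+d*(z-o[2])/d[2]
def proj(c,P):
    p,_=cv2.projectPoints(np.array(P,float).reshape(-1,1,3),np.array(c['rvec'],float),np.array(c['tvec'],float),np.array([[c['fx'],0,c['cx']],[0,c['fy'],c['cy']],[0,0,1.]]),None); return p.reshape(-1,2)
E
python3 - <<'E'
from h import *
for n in ['top','scene']:
    c=shot(n,n+'0.png'); print(n,c['fx'],ray(c,256,192))
    for q in ['rail','push_face','roller','start_key','mic','notch','jar','spool','screwdriver','tape','remote','mug','mouse']:
        try:
            r=arm.trace(q,n)
            print(q,[(round(x['conf'],2),[int(a) for a in x['extent']]) for x in r[:3]])
        except Exception as e: print(q,e)
s=arm.get_state();print({k:np.round(v,3) for k,v in s.items()})
E
```

```text
top 483.06634534299525 (array([ 0.292102  , -0.11224851,  1.43811061]), array([ 0.1979265 ,  0.00612738, -0.98021419]))
rail [(0.56, [101, 165, 271, 234]), (0.5, [235, 225, 262, 256])]
push_face [(0.56, [208, 176, 258, 216])]
roller []
start_key [(0.52, [337, 188, 350, 225]), (0.5, [298, 246, 304, 259]), (0.41, [391, 227, 405, 238])]
mic [(0.63, [205, 187, 241, 199])]
notch [(0.69, [162, 178, 185, 187])]
jar [(0.73, [204, 227, 225, 248])]
spool [(0.7, [147, 143, 173, 169])]
screwdriver [(0.52, [336, 194, 347, 225])]
tape [(0.72, [233, 225, 264, 257])]
remote [(0.95, [199, 138, 251, 163]), (0.52, [279, 145, 315, 180])]
mug [(0.76, [316, 130, 358, 164]), (0.7, [307, 187, 318, 195])]
mouse [(0.91, [280, 143, 311, 180])]
scene 382.224211432628 (array([ 1.23267915, -0.15948133,  0.97816706]), array([-0.59410576,  0.03462385, -0.80375077]))
rail [(0.84, [241, 135, 415, 234]), (0.61, [197, 198, 210, 209])]
push_face [(0.75, [353, 211, 381, 243]), (0.56, [258, 174, 307, 219])]
roller []
start_key [(0.61, [120, 172, 136, 178]), (0.46, [213, 153, 218, 158])]
mic [(0.75, [274, 183, 305, 191])]

[... 231 characters left out ...]
6, 220])]
tape [(0.71, [248, 161, 279, 182])]
remote [(0.62, [272, 229, 324, 258])]
mug [(0.87, [154, 223, 199, 267]), (0.56, [329, 203, 355, 217]), (0.24, [258, 178, 304, 218])]
mouse [(0.8, [205, 219, 241, 252])]
{'clock': np.float64(1.4), 'joint_pos': array([-0.873,  0.385,  0.008,  0.   , -1.194, -0.259]), 'dq': array([-0.002, -0.001, -0.002,  0.001,  0.   , -0.001]), 'joint_torque': array([ 1.0000e-03, -3.9047e+01,  1.8762e+01,  4.2240e+00,  1.5000e-02,
       -0.0000e+00]), 'ee_pos': array([ 0.266, -0.566,  0.187]), 'tcp_rot': array([-0.154,  0.69 ,  0.154,  0.69 ]), 'contact_force': array([-0.995, -0.293,  0.463]), 'torque': array([ 0.021, -0.062, -0.032]), 'width': np.float64(0.087)}
```

```bash
python3 - <<'E'
import cv2
t=cv2.imread('pics/top0.png'); 
cv2.imwrite('pics/t1.png',cv2.resize(t[110:280,90:290],None,fx=4,fy=3.5,interpolation=3)[:,:800])
cv2.imwrite('pics/t2.png',cv2.resize(t[110:260,270:420],None,fx=4,fy=4,interpolation=3))
s=cv2.imread('pics/scene0.png'); 
cv2.imwrite('pics/s1.png',cv2.resize(s[120:260,230:420],None,fx=4,fy=4,interpolation=3))
E
```

```text
(no output)
```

View pics/top0.png

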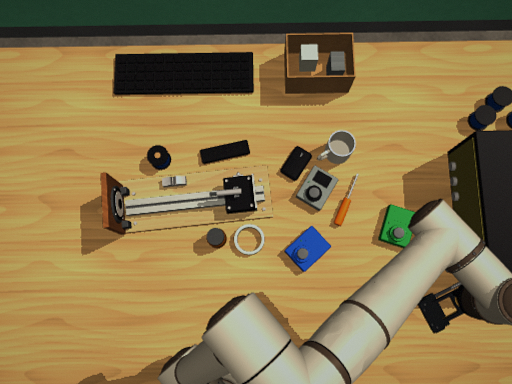

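View pics/scene0.png

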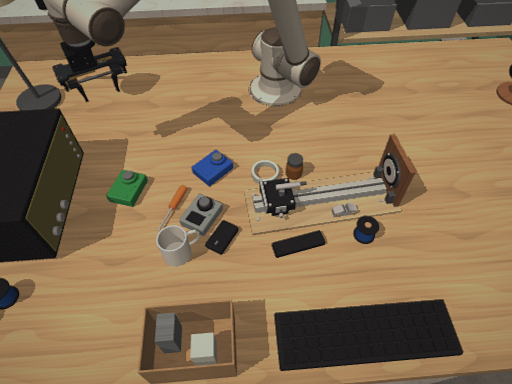

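View pics/t1.png

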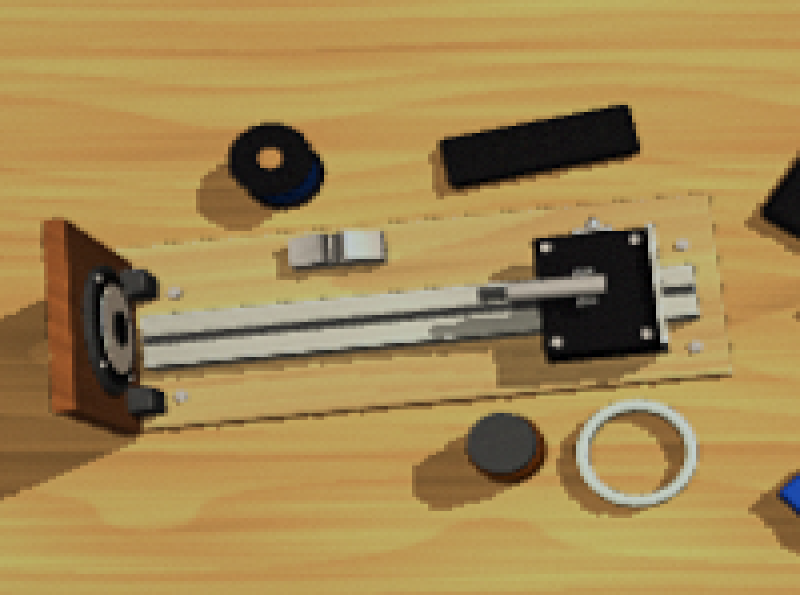

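View pics/t2.png

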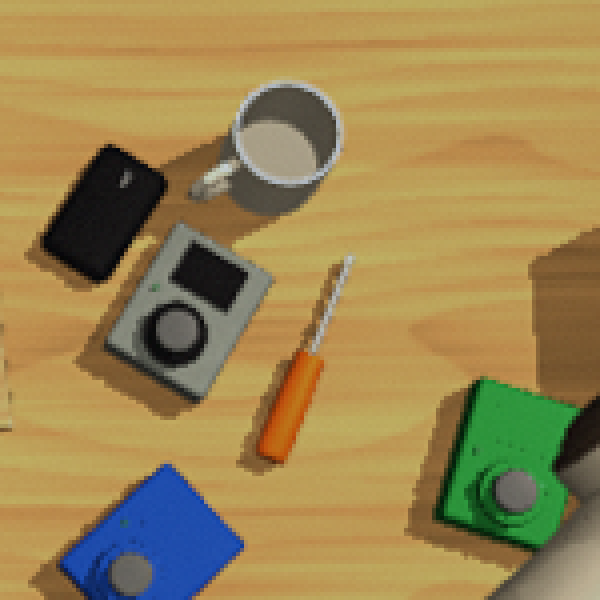

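View pics/s1.png

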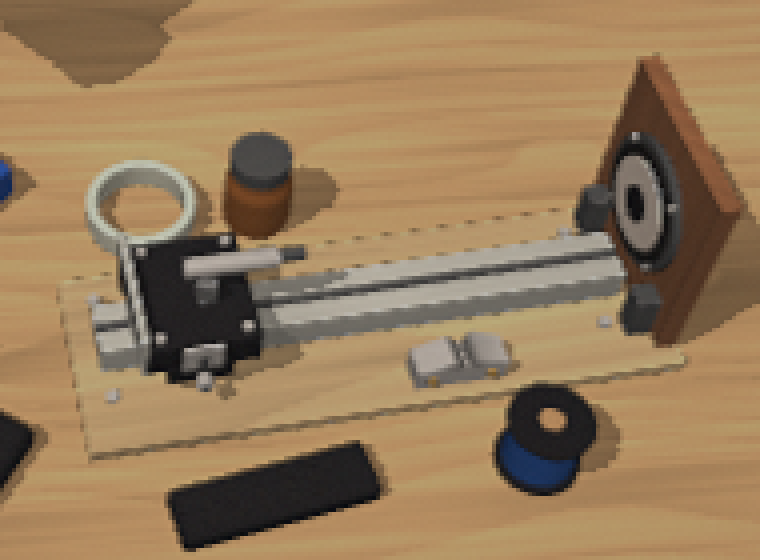

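```bash
cat > fit.py <<'E'
from h import *
from scipy.optimize import least_squares
T=arm.camera('top'); S=arm.camera('scene')
t=lambda a,b:(90+a/4-.375,110+b/3.5-.36)
s=lambda a,b:(230+a/4-.375,120+b/4-.375)
obs=[(T,t(709,194),(-.21,-.09,.012)),(T,t(731,374),(-.21,.07,.012)),(T,t(697,267),(-.19,-.022,.04)),(T,t(698,316),(-.19,.022,.04)),
(S,s(91,458),(-.21,-.09,.012)),(S,s(59,283),(-.21,.07,.012)),(S,s(684,348),(.25,-.09,.012)),
(S,s(93,305),(-.19,.022,.04)),(S,s(97,335),(-.19,-.022,.04))]
def W(p,L):
    L=np.array(L,float);c,q=np.cos(p[2]),np.sin(p[2])
    return np.array([p[0]+c*L[0]-q*L[1],p[1]+q*L[0]+c*L[1],L[2]])
def f(p): return np.concatenate([proj(c,W(p,L))[0]-o for c,o,L in obs])
r=least_squares(f,[.55,.1,1.5],loss='soft_l1'); p=r.x
def L(p,w):
    d=np.array(w)-[p[0],p[1],0];c,q=np.cos(p[2]),np.sin(p[2]);return np.array([c*d[0]+q*d[1],-q*d[0]+c*d[1],w[2]])
if __name__=='__main__':
    for a in (1.5,-1.5,0,3):
        r=least_squares(f,[.55,0,a],loss='soft_l1'); print(r.cost,r.x)
        if r.cost<=least_squares(f,p,loss='soft_l1').cost: p=r.x
    print(np.round(f(p).reshape(-1,2),1))
    P=lambda n,c,uv,z:print(n,np.round(1000*L(p,atz(c,*uv,z))),np.round(atz(c,*uv,z),3))
    P('rearface top -y',T,t(652,227),.085);P('rear top +y',T,t(667,350),.085)
    P('rearface -y S',S,s(155,375),.06);P('rear top +y S',S,s(123,237),.085);P('rear top -y S',S,s(151,340),.085)
    for q in [(288,250),(328,248),(341,245),(386,245)]: P('blk T',T,t(*q),.047)
    for q in [(411,360),(455,345),(468,345),(505,337)]: P('blk S',S,s(*q),.047)
    P('roller T',T,t(592,222),.042);P('roller S',S,s(205,382),.04)
    k=lambda a,b:(270+a/4-.375,110+b/4-.375)
    P('key T',T,k(181,332),.052)
    P('key S',S,(205,202),.052)
    for q in [(110,345),(198,398),(272,280),(182,225)]: P('box',T,k(*q),.034)
E
python3 fit.py
python3 - <<'E'
import cv2
s=cv2.imread('pics/scene0.png'); 
cv2.imwrite('pics/s2.png',cv2.resize(s[160:280,140:260],None,fx=5,fy=5,interpolation=3))
E
```

```text
7.2549513071663565 [0.55040706 0.06091949 1.68503761]
563.3599315391837 [ 0.58394302 -0.31964421 -1.41053449]
7.254951307166207 [0.55040706 0.06091949 1.68503761]
7.2549513071661345 [0.55040706 0.06091949 1.68503761]
[[-0.  -0.2]
 [ 1.5  0. ]
 [-0.6 -0.5]
 [ 1.1  0. ]
 [ 0.6 -1.8]
 [-0.6 -1.1]
 [ 0.6  0.3]
 [-0.3 -0.7]
 [ 1.4  3.5]]
rearface top -y [-162.  -48.   85.] [ 0.617 -0.095  0.085]
rear top +y [-160.   55.   85.] [ 0.514 -0.104  0.085]
rearface -y S [-159.  -65.   60.] [ 0.633 -0.09   0.06 ]
rear top +y S [-161.   44.   85.] [ 0.525 -0.104  0.085]
rear top -y S [-160.  -51.   85.] [ 0.62  -0.092  0.085]
blk T [106. -72.  47.] [0.61  0.175 0.047]
blk T [ 77. -70.  47.] [0.611 0.145 0.047]
blk T [ 67. -71.  47.] [0.614 0.136 0.047]
blk T [ 34. -67.  47.] [0.613 0.102 0.047]
blk S [ 29. -80.  47.] [0.627 0.099 0.047]
blk S [ 65. -74.  47.] [0.616 0.134 0.047]
blk S [ 74. -76.  47.] [0.617 0.143 0.047]
blk S [103. -74.  47.] [0.612 0.172 0.047]
roller T [-119.  -69.   42.] [ 0.632 -0.05   0.042]
roller S [-122.  -65.   40.] [ 0.629 -0.053  0.04 ]
key T [-336.   21.   52.] [ 0.568 -0.276  0.052]
key S [-334.   16.   52.] [ 0.572 -0.273  0.052]
box [-285.   21.   34.] [ 0.562 -0.225  0.034]
box [-344.   68.   34.] [ 0.522 -0.289  0.034]
box [-412.  -13.   34.] [ 0.61  -0.347  0.034]
box [-352.  -63.   34.] [ 0.653 -0.282  0.034]
```

View pics/s2.png

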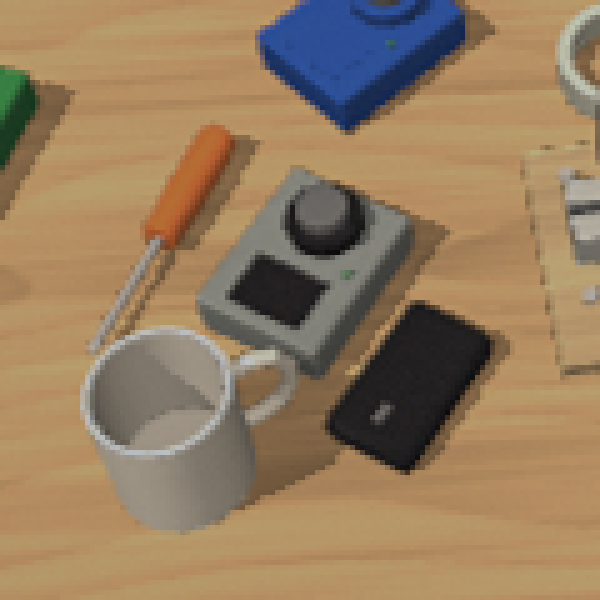

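```bash
cat > mv.py <<'E'
from h import *
from scipy.spatial.transform import Rotation as R
PX=np.array([.5504,.0609]); YAW=1.685
def Wr(x,y=0,z=0):
    c,q=np.cos(YAW),np.sin(YAW); return np.array([PX[0]+c*x-q*y,PX[1]+q*x+c*y,z])
def rel(target):
    s=arm.get_state(); Rm=R.from_quat(s['tcp_rot']).as_matrix()
    yv=Rm[:,1]; ry=np.array([-np.sin(YAW),np.cos(YAW),0])
    # roll about tool x to align tool y with +-rail y
    a=np.arctan2(ry@Rm[:,2],ry@Rm[:,1]); a=(a+np.pi/2)%np.pi-np.pi/2
    print('t',s['clock'],'tcp',np.round(s['ee_pos'],4),'F',np.round(s['contact_force'],1),'w',round(float(s['width']),3))
    print('axes',np.round(Rm,3).tolist(),'q6',np.round(s['joint_pos'],2))
    print('target',np.round(target,4),'shift',np.round(Rm.T@(target-s['ee_pos']),4),'roll',round(a,4))
E
python3 - <<'E'
from mv import *
rel(Wr(-.200,0,.16))
E
```

```text
t 1.5 tcp [ 0.2656 -0.5657  0.1873] F [ 0.7  0.6 -1.1] w 0.087
axes [[-0.0, -0.425, 0.905], [0.0, 0.905, 0.425], [-1.0, 0.0, -0.0]] q6 [-0.87  0.38  0.01  0.   -1.19 -0.26]
target [ 0.5732 -0.1378  0.16  ] shift [0.0273 0.2567 0.4603] roll -1.2462
```

Call:
send_rows:
  moves:
    - {"translation": [0, 0.0257, 0.046], "roll": -0.125, "jaw": 0}
    - {"translation": [0, 0.0513, 0.092], "roll": -0.25, "jaw": 0}
    - {"translation": [0, 0.077, 0.138], "roll": -0.375, "jaw": 0}
    - {"translation": [0, 0.1027, 0.184], "roll": -0.5, "jaw": 0}
    - {"translation": [0, 0.128, 0.23], "roll": -0.625, "jaw": 0}
    - {"translation": [0, 0.154, 0.276], "roll": -0.75, "jaw": 0}
    - {"translation": [0.0, 0.18, 0.322], "roll": -0.875, "jaw": 0}
    - {"translation": [0.0, 0.205, 0.368], "roll": -1.0, "jaw": 0}
    - {"translation": [0.01, 0.231, 0.414], "roll": -1.125, "jaw": 0}
    - {"translation": [0.02, 0.257, 0.46], "roll": -1.246, "jaw": 0}
    - {"translation": [0.027, 0.257, 0.46], "roll": -1.246, "jaw": 0}
    - {"translation": [0.027, 0.257, 0.46], "roll": -1.246, "jaw": 0}
  newtons: 20

```text
clock: 2.7
ee_pos: [0.5736, -0.1345, 0.1582]
tcp_rot: [-0.528, 0.47, 0.53, 0.469]
contact_force: [-0.1, 0.0, -0.9]
width: 0.0025
```

```bash
python3 - <<'E'
from mv import *
rel(Wr(-.200,0,.055)); shot('wrist','w1.png')
c=shot('scene','s3.png');cv2.imwrite('pics/s3z.png',cv2.resize(c['color'][120:260,220:420,::-1],None,fx=4,fy=4))
E
```

```text
t 2.7 tcp [ 0.5736 -0.1345  0.1582] F [-0.1  0.  -0.9] w 0.002
axes [[-0.003, -0.993, -0.118], [0.001, -0.118, 0.993], [-1.0, 0.003, 0.001]] q6 [ 0.04  0.35 -0.12 -0.   -1.1   0.07]
target [ 0.5732 -0.1378  0.055 ] shift [ 0.1031  0.0005 -0.0033] roll 0.0041
```

View pics/w1.png

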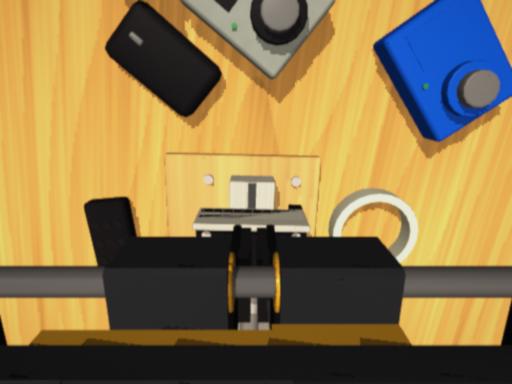

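View pics/s3z.png

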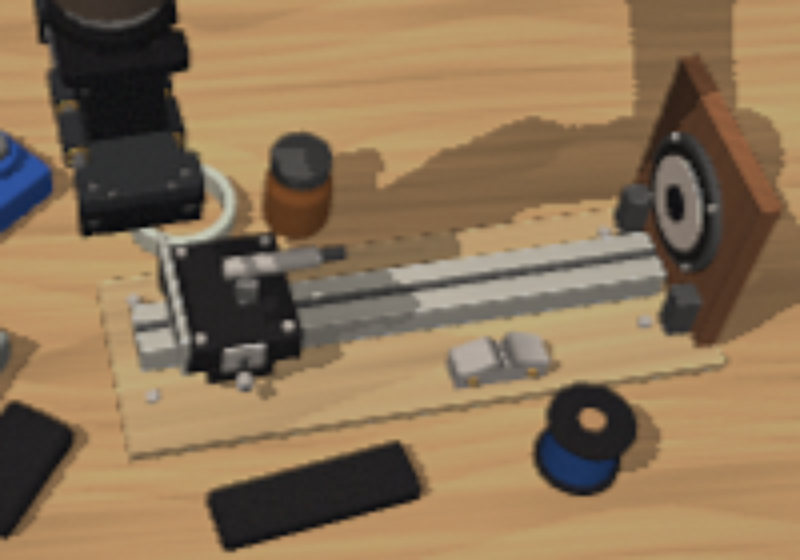

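Call:
send_rows:
  moves:
    - {"translation": [0.035, 0, -0.004], "roll": 0, "jaw": 0}
    - {"translation": [0.07, 0, -0.004], "roll": 0, "jaw": 0}
    - {"translation": [0.1, 0, -0.004], "roll": 0, "jaw": 0}
    - {"translation": [0.103, 0, -0.004], "roll": 0, "jaw": 0}
    - {"translation": [0.103, 0, -0.004], "roll": 0, "jaw": 0}

```text
clock: 3.3
ee_pos: [0.5731, -0.1429, 0.0578]
tcp_rot: [0.528, -0.471, -0.527, -0.471]
contact_force: [0.6, -0.0, -0.0]
width: 0.0002
```

```bash
python3 - <<'E'
from mv import *
rel(Wr(-.172,0,.055)); c=shot('wrist','w2.png')
from fit import L
c=shot('scene','s4.png');cv2.imwrite('pics/s4z.png',cv2.resize(c['color'][150:240,230:350,::-1],None,fx=6,fy=6))
E
```

```text
t 3.3 tcp [ 0.5731 -0.1429  0.0578] F [ 0.6 -0.  -0. ] w 0.0
axes [[-0.0, -0.994, -0.113], [-0.001, -0.113, 0.994], [-1.0, 0.0, -0.001]] q6 [ 0.03  0.45 -0.25  0.   -0.88  0.08]
target [ 0.57  -0.11   0.055] shift [ 0.0028 -0.0006  0.033 ] roll -0.0013
```

View pics/w2.png

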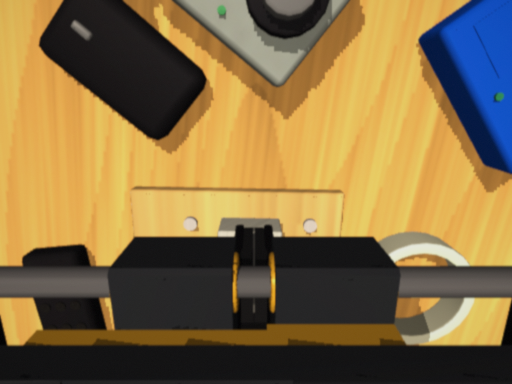

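View pics/s4z.png

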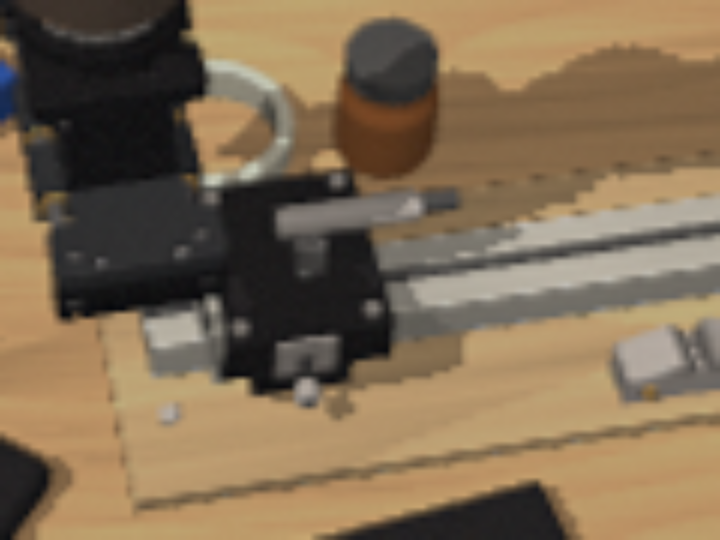

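Call:
send_rows:
  moves:
    - {"translation": [0.002, 0, 0.013], "roll": 0, "jaw": 0}
    - {"translation": [0.002, 0, 0.026], "roll": 0, "jaw": 0}
    - {"translation": [0.002, 0, 0.03], "roll": 0, "jaw": 0}
    - {"translation": [0.002, 0, 0.033], "roll": 0, "jaw": 0}
    - {"translation": [0.002, 0, 0.036], "roll": 0, "jaw": 0}
    - {"translation": [0.002, 0, 0.039], "roll": 0, "jaw": 0}
    - {"translation": [0.002, 0, 0.042], "roll": 0, "jaw": 0}
    - {"translation": [0.002, 0, 0.045], "roll": 0, "jaw": 0}

```text
clock: 4.3
ee_pos: [0.5681, -0.0969, 0.0552]
tcp_rot: [-0.528, 0.471, 0.528, 0.471]
contact_force: [-0.2, -0.6, -0.1]
width: 0.0008
```

```bash
python3 - <<'E'
from mv import *
rel(Wr(-.172,0,.055))
c=shot('scene','s5.png');cv2.imwrite('pics/s5z.png',cv2.resize(c['color'][150:240,230:350,::-1],None,fx=6,fy=6))
E
```

```text
t 4.3 tcp [ 0.5681 -0.0969  0.0552] F [-0.2 -0.6 -0.1] w 0.001
axes [[-0.0, -0.994, -0.113], [-0.0, -0.113, 0.994], [-1.0, 0.0, -0.0]] q6 [ 0.11  0.43 -0.29  0.   -0.85  0.  ]
target [ 0.57  -0.11   0.055] shift [ 0.0002 -0.0004 -0.0133] roll -0.0005
```

View pics/s5z.png

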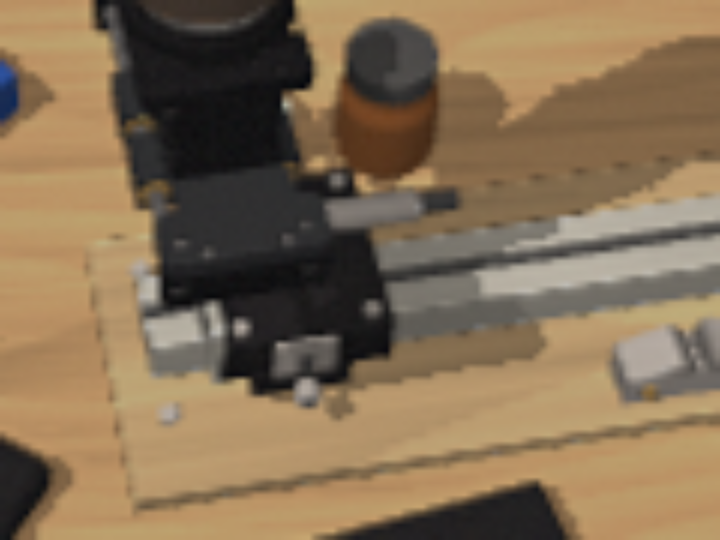

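```bash
python3 - <<'E'
from mv import *
c=shot('wrist','w3.png')
c=shot('top','t3.png');cv2.imwrite('pics/t3z.png',cv2.resize(c['color'][150:240,180:300,::-1],None,fx=6,fy=6))
print(proj(c,Wr(-.205,0,.04)),proj(c,Wr(-.1587,0,.055)))
E
```

```text
[[269.2978179  192.03295072]] [[253.67101706 193.00476979]]
```

View pics/w3.png

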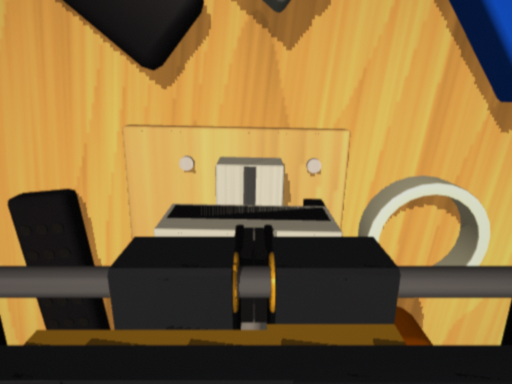

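View pics/t3z.png

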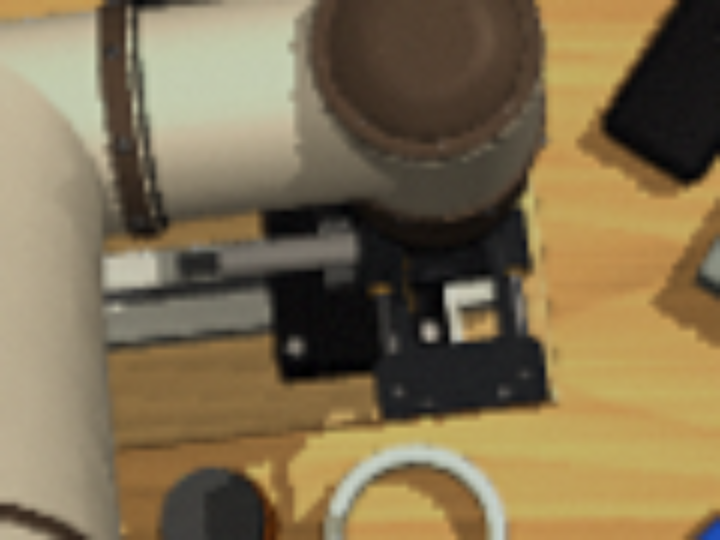

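```bash
python3 - <<'E'
from mv import *
c=arm.camera('wrist'); s=arm.get_state(); tcp=np.array(s['ee_pos'])
print(ray(c,256,192), c['fx'])
print('tcp px',proj(c,tcp), 'tcp+2cm up', proj(c,tcp+[0,0,.02]))
for n,x,y,z in [('plate top',-.1605,-.05,.085),('plate top',-.1605,.05,.085),('bot',-.1605,-.05,.042),('bot',-.1605,.05,.042),('rail end',-.19,-.022,.04),('rail end',-.19,.022,.04),('base',-.21,-.09,.012),('base',-.21,.07,.012)]: print(n,proj(c,Wr(x,y,z)))
w=c['color']; cv2.imwrite('pics/w3z.png',cv2.resize(w[110:350,100:370,::-1],None,fx=2.9,fy=2.4))
cv2.imwrite('pics/w3y.png',cv2.resize(w[190:250,140:360,::-1],None,fx=3.5,fy=6,interpolation=3))
E
```

```text
(array([ 0.57690774, -0.17224921,  0.25303179]), array([-0.03972046,  0.28069054, -0.95902246])) 343.0575888029682
tcp px [[253.72736777 219.03341527]] tcp+2cm up [[253.77115594 231.87526237]]
plate top [[158.81129525 236.42557305]]
plate top [[347.29314951 236.14837275]]
bot [[176.28920662 209.48754916]]
bot [[329.90525077 209.26469592]]
rail end [[218.25432953 164.31660031]]
rail end [[287.79679795 164.21804351]]
base [[123.48655835 127.91269711]]
base [[353.72798513 127.59264164]]
```

View pics/w3y.png

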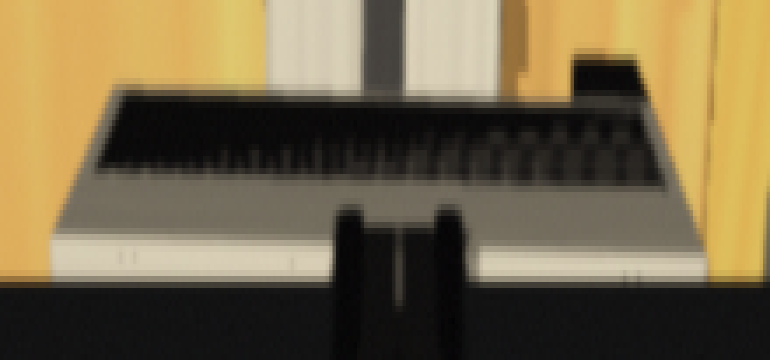

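Call:
send_rows:
  moves:
    - {"translation": [0, 0, 0.003], "roll": 0, "jaw": 0}
    - {"translation": [0, 0, 0.006], "roll": 0, "jaw": 0}
    - {"translation": [0, 0, 0.009], "roll": 0, "jaw": 0}
    - {"translation": [0, 0, 0.012], "roll": 0, "jaw": 0}

```text
clock: 4.9
ee_pos: [0.5667, -0.0847, 0.0552]
tcp_rot: [-0.528, 0.471, 0.528, 0.471]
contact_force: [1.5, -0.0, 0.5]
width: 0.0006
```

```bash
python3 - <<'E'
from mv import *
rel(Wr(-.172,0,.055))
c=shot('scene','s6.png');a=cv2.resize(c['color'][150:240,230:350,::-1],None,fx=5,fy=5)
w=shot('wrist')['color']; b=cv2.resize(w[190:250,140:360,::-1],(600,145),interpolation=3)
cv2.imwrite('pics/c6.png',np.vstack([a,b]))
E
```

```text
t 4.9 tcp [ 0.5667 -0.0847  0.0552] F [ 1.5 -0.   0.5] w 0.001
axes [[0.0, -0.994, -0.114], [0.0, -0.114, 0.994], [-1.0, -0.0, 0.0]] q6 [ 0.13  0.43 -0.29 -0.   -0.85 -0.02]
target [ 0.57  -0.11   0.055] shift [ 0.0002 -0.0004 -0.0254] roll -0.0002
```

View pics/c6.png

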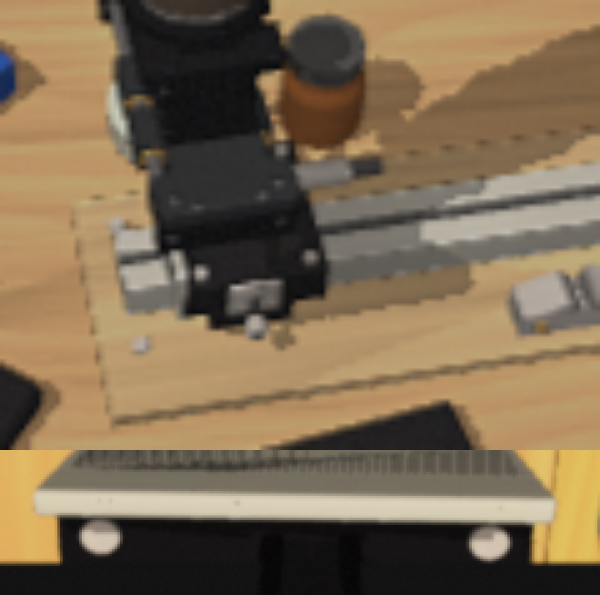

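```bash
python3 - <<'E'
from mv import *
c=shot('scene','s7.png'); tcp=np.array(arm.get_state()['ee_pos'])
img=cv2.resize(c['color'][150:240,230:350,::-1],None,fx=6,fy=6).copy()
def pt(P,col):
    u=(proj(c,P)[0]-[230,150]+.5)*6-.5; cv2.circle(img,tuple(int(round(a)) for a in u),4,col,-1)
pt(tcp,(0,0,255)); pt(tcp+[0,0,.07],(0,255,255)); 
rx=np.array([np.cos(YAW),np.sin(YAW),0]); ry=np.array([-rx[1],rx[0],0])
for a in(-1,1):
  for b in (-1,1): pt(tcp+[0,0,.07]+a*.0375*rx+b*.095*ry,(0,255,0))
for y in (-.05,.05):
  for z in (.042,.085): pt(Wr(-.1625,y,z),(255,0,255))
cv2.imwrite('pics/s7z.png',img)
w=arm.camera('wrist'); 
img=cv2.resize(w['color'][:,:,::-1],None,fx=1.5,fy=1.5).copy()
def pw(P,col):
    u=proj(w,P)[0]*1.5; cv2.circle(img,tuple(int(round(a)) for a in u),4,col,-1)
for k in (0,.02,.04): pw(tcp+[0,0,k],(0,0,255))
for y in (-.05,.05):
  for z in (.042,.085): pw(Wr(-.1625,y,z),(255,0,255))
cv2.imwrite('pics/w7.png',img)
E
```

```text
(no output)
```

View pics/s7z.png

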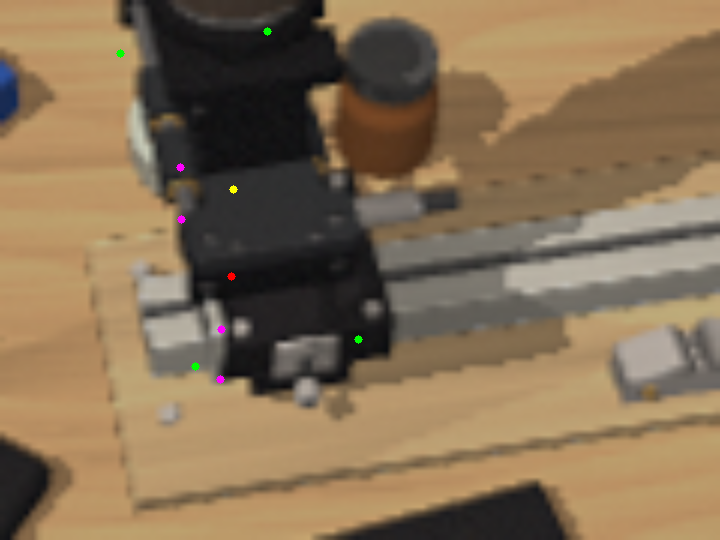

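View pics/w7.png

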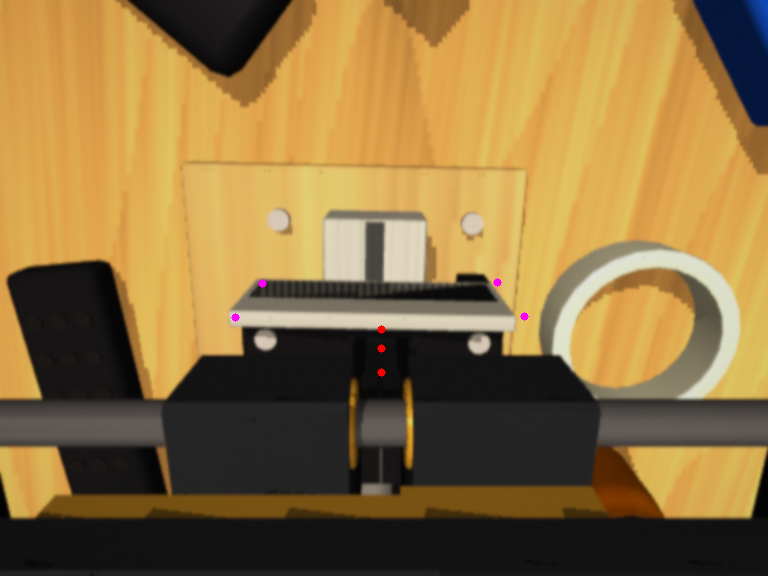

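```bash
python3 - <<'E'
from mv import *
w=arm.camera('wrist')['color']
a=w[195:260,195:315,::-1].astype(float)/255
cv2.imwrite('pics/w8.png',cv2.resize((np.clip(a,0,1)**.4*255).astype(np.uint8),None,fx=6.5,fy=6.5,interpolation=0))
t=shot('top')['color'][150:240,180:300,::-1]/255.
cv2.imwrite('pics/t8.png',cv2.resize((t**.5*255).astype(np.uint8),None,fx=6,fy=6,interpolation=0))
E
```

```text
(no output)
```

View pics/w8.png

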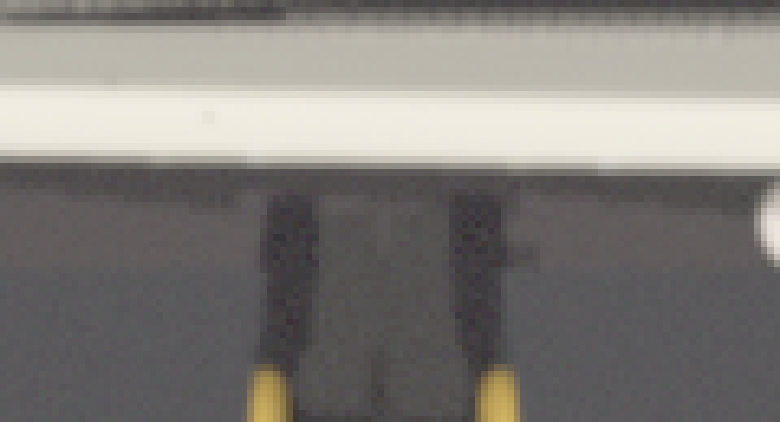

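View pics/t8.png

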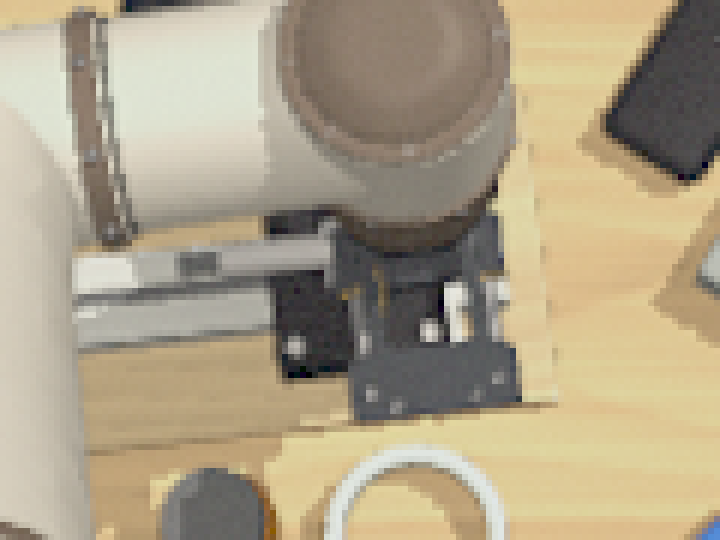

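```bash
python3 - <<'E'
from mv import *
c=arm.camera('scene')
for n,tcp,img in [('s3',[0.5736,-0.1345,0.1582],'pics/s3.png'),('s0',[.2656,-.5657,.1873],'pics/scene0.png')]:
    i=cv2.imread(img); tcp=np.array(tcp)
    u=proj(c,tcp)[0]; print(n,u,proj(c,tcp+[0,0,.07]))
    x0,y0=int(max(u[0]-55,0)),int(max(u[1]-65,0)); j=i[y0:y0+90,x0:x0+120]/255.
    j=cv2.resize((j**.5*255).astype(np.uint8),None,fx=6,fy=6,interpolation=0)
    for k,col in ((0,(0,0,255)),(.03,(0,255,0)),(.07,(0,255,255))):
        q=(proj(c,tcp+[0,0,k])[0]-[x0,y0]+.5)*6; cv2.circle(j,tuple(int(a) for a in q),4,col,-1)
    cv2.imwrite(f'pics/chk_{n}.png',j)
E
```

```text
s3 [250.83964286 176.81695001] [[250.24868638 159.97538262]]
s0 [106.42216764 103.1371062 ] [[98.81001326 84.78011823]]
```

View pics/chk_s3.png

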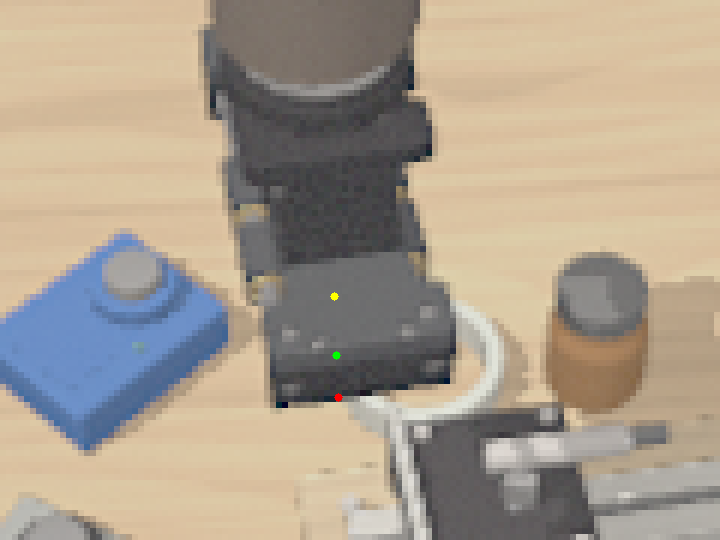

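View pics/chk_s0.png

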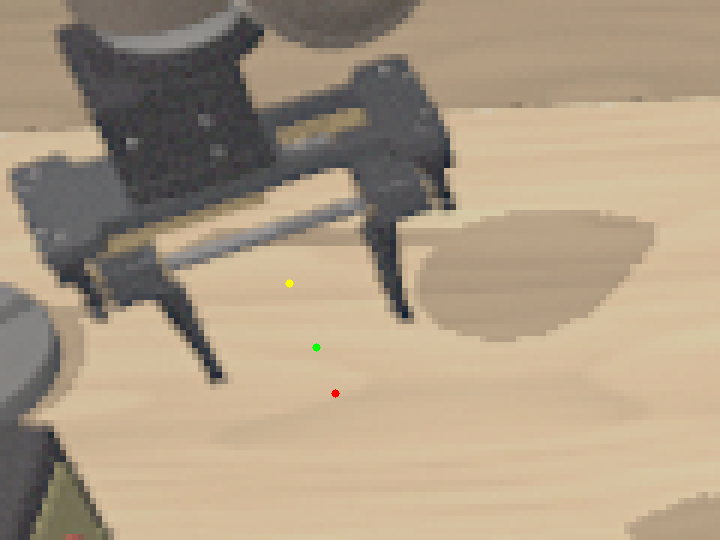

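```bash
python3 - <<'E'
from mv import *
from scipy.optimize import least_squares
c=arm.camera('scene')
tcp=np.array([.2656,-.5657,.1873]); Y=np.array([-.425,.905,0]); Z=np.array([.905,.425,0])
u=proj(c,tcp)[0]; x0,y0=int(max(u[0]-55,0)),int(max(u[1]-65,0))
o=[np.array(q)/6+[x0,y0]-.5 for q in [(408,318),(220,379)]]
f=lambda p: np.concatenate([proj(c,tcp+[0,0,p[0]]+p[2]*Z+p[1]*Y)[0]-o[0],proj(c,tcp+[0,0,p[0]]+p[2]*Z-p[1]*Y)[0]-o[1]])
r=least_squares(f,[.03,.045,0]);print(r.x,r.fun)
r=least_squares(lambda p:f([p[0],p[1],0]),[.03,.045]);print(r.x,r.fun)
t=cv2.imread('pics/top0.png')[270:350,400:520]/255.
cv2.imwrite('pics/t9.png',cv2.resize((t**.5*255).astype(np.uint8),None,fx=6,fy=6,interpolation=0))
T=arm.camera('top')
for k in (0,.03,.07):
  for a in (-.045,0,.045): print(k,a,(proj(T,tcp+[0,0,k]+a*Y)[0]-[400,270]+.5)*6)
E
```

```text
[ 0.01856672  0.04909359 -0.01593374] [-0.01895358 -0.05769754  0.01849525  0.05630229]
[0.03018981 0.04838821] [ 0.18985639 -0.14361679  0.21694934 -0.02664462]
0 -0.045 [334.65314553 121.72626374]
0 0 [242.20654413 169.36763738]
0 0.045 [149.18920947 217.30313234]
0.03 -0.045 [363.44141434 121.77147196]
0.03 0 [268.80344197 170.58906932]
0.03 0.045 [173.56673878 219.71551312]
0.07 -0.045 [404.10456961 121.83532814]
0.07 0 [306.37817132 172.31464556]
0.07 0.045 [208.01239145 223.12422732]
```

View pics/t9.png

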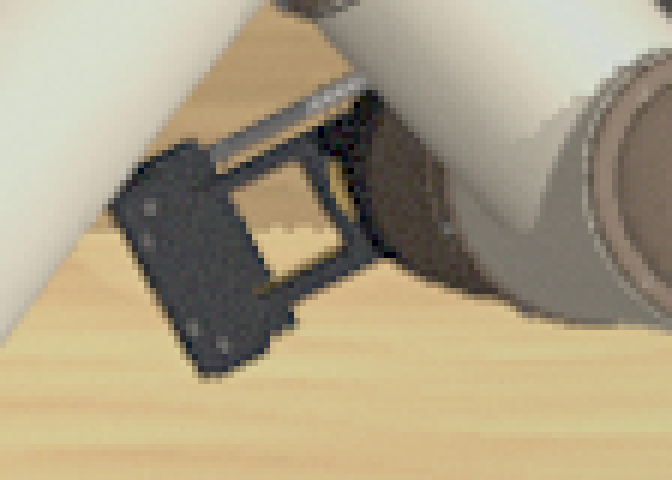

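Call:
send_rows:
  moves:
    - {"translation": [-0.02, 0, 0], "roll": 0, "jaw": 0}
    - {"translation": [-0.025, 0, -0.01], "roll": 0, "jaw": 0}
    - {"translation": [-0.025, 0, -0.025], "roll": 0, "jaw": 0}
    - {"translation": [-0.025, 0, -0.042], "roll": 0, "jaw": 0}
    - {"translation": [-0.025, 0, -0.042], "roll": 0, "jaw": 0}
    - {"translation": [0.0, 0, -0.042], "roll": 0, "jaw": 0}
    - {"translation": [0.01, 0, -0.042], "roll": 0, "jaw": 0}
    - {"translation": [0.018, 0, -0.042], "roll": 0, "jaw": 0}
    - {"translation": [0.018, 0, -0.042], "roll": 0, "jaw": 0}

```text
clock: 6.25
ee_pos: [0.5705, -0.1268, 0.0358]
tcp_rot: [-0.527, 0.471, 0.528, 0.47]
contact_force: [-0.5, -0.5, 0.0]
width: 0.0005
```

```bash
python3 - <<'E'
from mv import *
rel(Wr(-.188,0,.025))
c=shot('scene','s9.png');a=cv2.resize(c['color'][150:240,230:350,::-1],None,fx=5,fy=5)
w=shot('wrist')['color']; b=cv2.resize(w[190:250,140:360,::-1],(600,145),interpolation=3)
cv2.imwrite('pics/c9.png',np.vstack([a,b]))
E
```

```text
t 6.25 tcp [ 0.5705 -0.1268  0.0358] F [-0.5 -0.5  0. ] w 0.001
axes [[-0.003, -0.994, -0.114], [-0.0, -0.114, 0.994], [-1.0, 0.003, 0.0]] q6 [ 0.06  0.47 -0.28 -0.   -0.82  0.06]
target [ 0.5718 -0.1259  0.025 ] shift [ 0.0108 -0.0014  0.0008] roll -0.0003
```

View pics/c9.png

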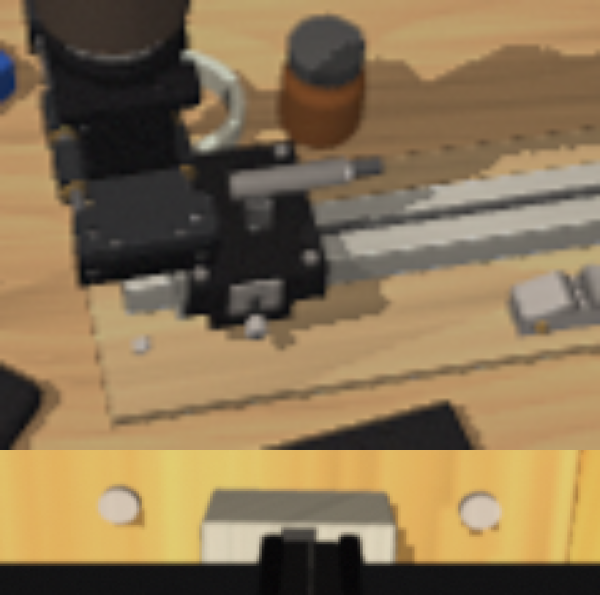

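Call:
send_rows:
  moves:
    - {"translation": [0.005, 0, 0], "roll": 0, "jaw": 0}
    - {"translation": [0.01, 0, 0], "roll": 0, "jaw": 0}
    - {"translation": [0.01, 0, 0], "roll": 0, "jaw": 0}

```text
clock: 6.65
ee_pos: [0.571, -0.1266, 0.0266]
tcp_rot: [-0.527, 0.471, 0.528, 0.47]
contact_force: [-0.0, 0.1, -0.5]
width: 0.0004
```

Call:
send_rows:
  moves:
    - {"translation": [0, 0, 0.003], "roll": 0, "jaw": 0}
    - {"translation": [0, 0, 0.006], "roll": 0, "jaw": 0}
    - {"translation": [0, 0, 0.009], "roll": 0, "jaw": 0}
    - {"translation": [0, 0, 0.012], "roll": 0, "jaw": 0}
    - {"translation": [0, 0, 0.015], "roll": 0, "jaw": 0}
    - {"translation": [0, 0, 0.018], "roll": 0, "jaw": 0}

```text
clock: 7.25
ee_pos: [0.5696, -0.1087, 0.0274]
tcp_rot: [0.528, -0.471, -0.528, -0.471]
contact_force: [0.5, -0.5, 0.1]
width: 0.0002
```

```bash
python3 - <<'E'
from mv import *
rel(Wr(-.170,0,.025))
c=shot('scene','s10.png');a=cv2.resize(c['color'][150:240,230:350,::-1],None,fx=5,fy=5)
w=shot('wrist')['color']; b=cv2.resize(w[190:250,140:360,::-1],(600,145),interpolation=3)
cv2.imwrite('pics/c10.png',np.vstack([a,b]))
E
```

```text
t 7.25 tcp [ 0.5696 -0.1087  0.0274] F [ 0.5 -0.5  0.1] w 0.0
axes [[0.0, -0.993, -0.114], [-0.0, -0.114, 0.993], [-1.0, -0.0, -0.0]] q6 [ 0.09  0.47 -0.3   0.   -0.8   0.02]
target [ 0.5698 -0.108   0.025 ] shift [ 0.0024 -0.0002  0.0007] roll -0.0
```

View pics/c10.png

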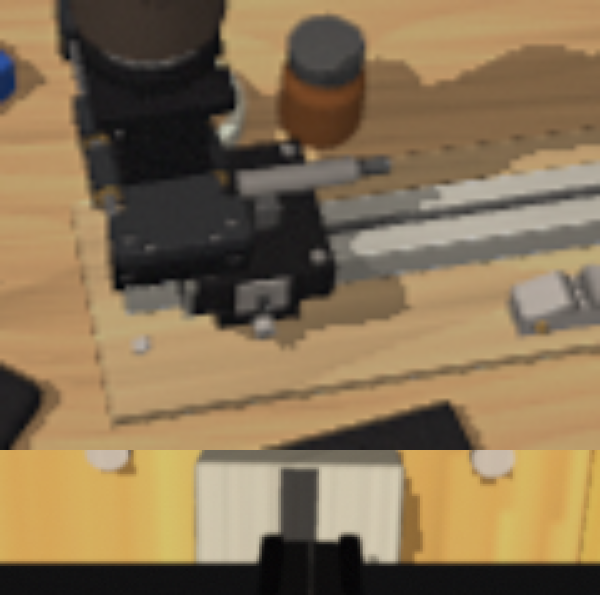

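Call:
send_rows:
  moves:
    - {"translation": [0, 0, 0.006], "roll": 0, "jaw": 0}
    - {"translation": [0, 0, 0.014], "roll": 0, "jaw": 0}
    - {"translation": [0, 0, 0.024], "roll": 0, "jaw": 0}
    - {"translation": [0, 0, 0.034], "roll": 0, "jaw": 0}
    - {"translation": [0, 0, 0.044], "roll": 0, "jaw": 0}
    - {"translation": [0, 0, 0.054], "roll": 0, "jaw": 0}
    - {"translation": [0, 0, 0.064], "roll": 0, "jaw": 0}
    - {"translation": [0, 0, 0.074], "roll": 0, "jaw": 0}
    - {"translation": [0, 0, 0.084], "roll": 0, "jaw": 0}
    - {"translation": [0, 0, 0.092], "roll": 0, "jaw": 0}
    - {"translation": [0, 0, 0.096], "roll": 0, "jaw": 0}
    - {"translation": [0, 0, 0.099], "roll": 0, "jaw": 0}

```text
clock: 8.55
ee_pos: [0.5578, -0.0101, 0.0271]
tcp_rot: [-0.528, 0.471, 0.528, 0.47]
contact_force: [1.2, -0.7, -0.3]
width: 0.0007
```

```bash
cat > look.py <<'E'
from mv import *
import sys
from fit import L
n=sys.argv[1]
s=arm.get_state(); print('rail tcp',np.round(L([PX[0],PX[1],YAW],np.array(s['ee_pos']))*1000,1))
rel(Wr(-.05,0,.025))
c=shot('scene','s%s.png'%n);a=cv2.resize(c['color'][150:225,260:380,::-1],None,fx=6.5,fy=6.5,interpolation=3)
w=shot('wrist')['color']; b=cv2.resize(w[190:250,140:360,::-1],(780,110),interpolation=3)
cv2.imwrite('pics/c%s.png'%n,np.vstack([a,b]))
E
python3 look.py 11
```

```text
rail tcp [-71.5   0.7  27.1]
t 8.65 tcp [ 0.5579 -0.0102  0.0271] F [0.5 0.  0.5] w 0.001
axes [[-0.001, -0.993, -0.114], [0.0, -0.114, 0.993], [-1.0, 0.001, 0.0]] q6 [ 0.27  0.44 -0.36 -0.   -0.77 -0.16]
target [0.5561 0.0112 0.025 ] shift [ 0.0021 -0.0007  0.0215] roll -0.0001
```

View pics/c11.png

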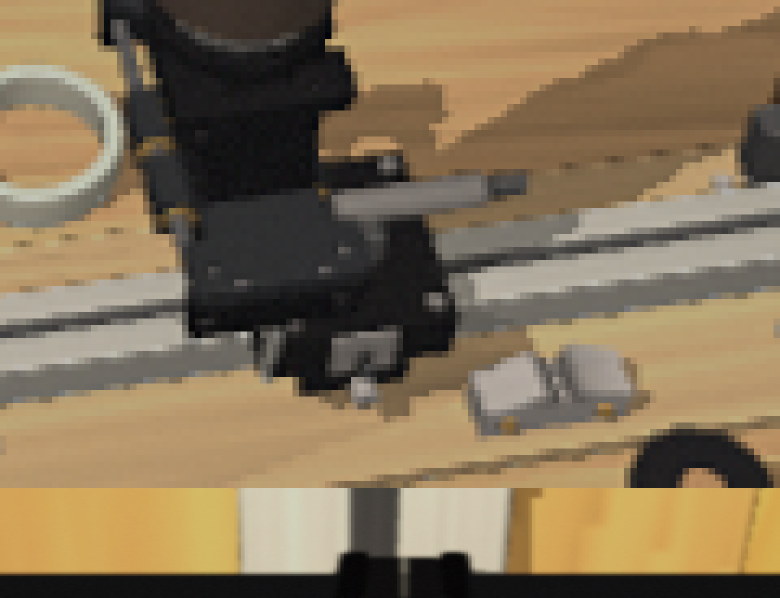

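Call:
send_rows:
  moves:
    - {"translation": [0, 0, 0.005], "roll": 0, "jaw": 0}
    - {"translation": [0, 0, 0.01], "roll": 0, "jaw": 0}
    - {"translation": [0, 0, 0.015], "roll": 0, "jaw": 0}
    - {"translation": [0, 0, 0.02], "roll": 0, "jaw": 0}
    - {"translation": [0, 0, 0.025], "roll": 0, "jaw": 0}
    - {"translation": [0, 0, 0.03], "roll": 0, "jaw": 0}
    - {"translation": [0, 0, 0.035], "roll": 0, "jaw": 0}
    - {"translation": [0, 0, 0.04], "roll": 0, "jaw": 0}
    - {"translation": [0, 0, 0.045], "roll": 0, "jaw": 0}
    - {"translation": [0, 0, 0.048], "roll": 0, "jaw": 0}
    - {"translation": [0, 0, 0.05], "roll": 0, "jaw": 0}
    - {"translation": [0, 0, 0.052], "roll": 0, "jaw": 0}

```text
clock: 9.95
ee_pos: [0.5524, 0.0413, 0.0273]
tcp_rot: [0.528, -0.471, -0.528, -0.471]
contact_force: [0.7, -0.2, 0.7]
width: 0.0007
```

```bash
python3 look.py 12
```

```text
rail tcp [-19.5   0.5  27.2]
t 10.05 tcp [0.5521 0.0414 0.0272] F [-0.4  0.6  0.4] w 0.0
axes [[-0.0, -0.994, -0.114], [0.0, -0.114, 0.994], [-1.0, 0.0, 0.0]] q6 [ 0.37  0.43 -0.37 -0.   -0.77 -0.25]
target [0.5561 0.0112 0.025 ] shift [ 0.0022 -0.0005 -0.0305] roll -0.0001
```

View pics/c12.png

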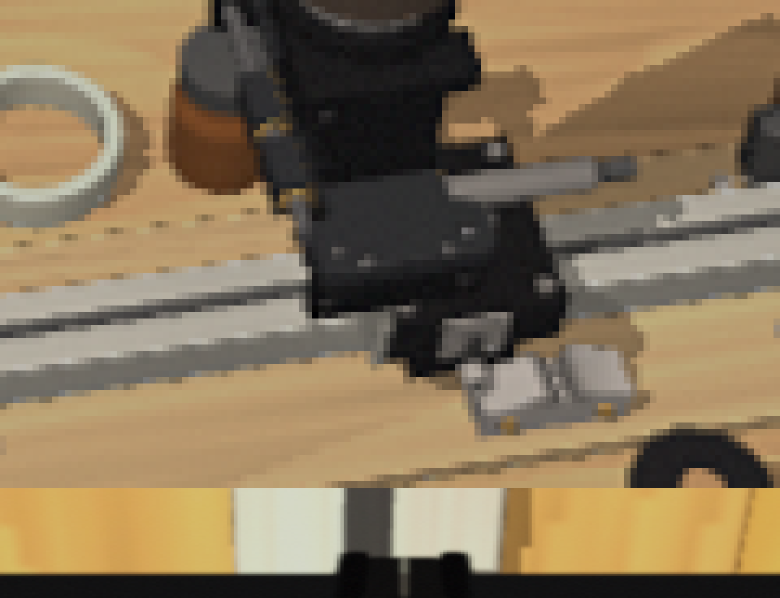

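Call:
send_rows:
  moves:
    - {"translation": [0, 0, 0.003], "roll": 0, "jaw": 0}
    - {"translation": [0, 0, 0.006], "roll": 0, "jaw": 0}
    - {"translation": [0, 0, 0.009], "roll": 0, "jaw": 0}
    - {"translation": [0, 0, 0.012], "roll": 0, "jaw": 0}
    - {"translation": [0, 0, 0.014], "roll": 0, "jaw": 0}
    - {"translation": [0, 0, 0.016], "roll": 0, "jaw": 0}

```text
clock: 10.75
ee_pos: [0.5503, 0.057, 0.0272]
tcp_rot: [-0.528, 0.471, 0.528, 0.47]
contact_force: [-0.2, -3.1, -0.8]
width: 0.0005
```

```bash
python3 look.py 13
```

```text
rail tcp [-3.6  0.5 27.2]
t 10.85 tcp [0.5503 0.0573 0.0272] F [ 0.2 -2.4  0. ] w 0.001
axes [[-0.0, -0.993, -0.114], [0.0, -0.114, 0.993], [-1.0, 0.0, 0.0]] q6 [ 0.4   0.43 -0.37 -0.   -0.77 -0.28]
target [0.5561 0.0112 0.025 ] shift [ 0.0022 -0.0005 -0.0464] roll -0.0001
```

View pics/c13.png

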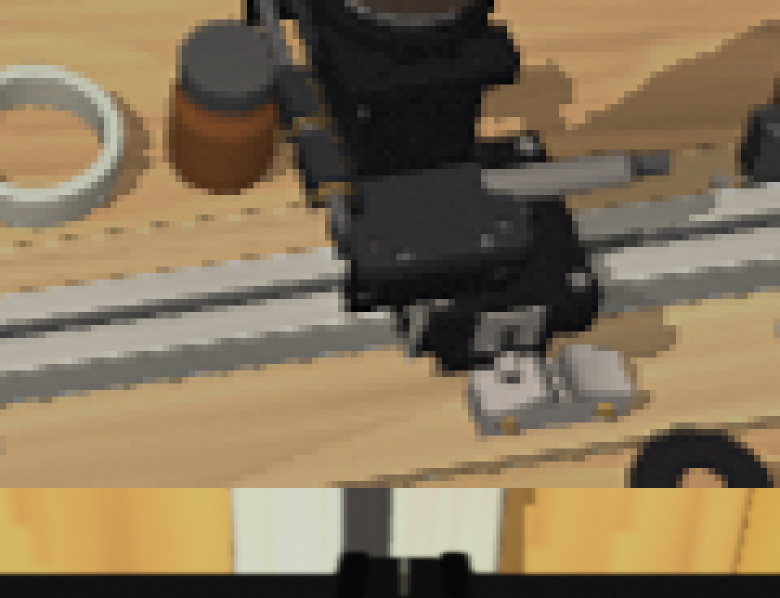

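Call:
send_rows:
  moves:
    - {"translation": [0, 0, 0.001], "roll": 0, "jaw": 0}
    - {"translation": [0, 0, 0.002], "roll": 0, "jaw": 0}
    - {"translation": [0, 0, 0.003], "roll": 0, "jaw": 0}
    - {"translation": [0, 0, 0.004], "roll": 0, "jaw": 0}
    - {"translation": [0, 0, 0.005], "roll": 0, "jaw": 0}
    - {"translation": [0, 0, 0.006], "roll": 0, "jaw": 0}

```text
clock: 11.55
ee_pos: [0.5497, 0.063, 0.0272]
tcp_rot: [-0.528, 0.471, 0.528, 0.471]
contact_force: [-0.8, -2.8, 0.5]
width: 0.0004
```

Call:
send_rows:
  moves:
    - {"translation": [0, 0, 0.001], "roll": 0, "jaw": 0}
    - {"translation": [0, 0, 0.001], "roll": 0, "jaw": 0}

```text
clock: 11.75
ee_pos: [0.5496, 0.0642, 0.0272]
tcp_rot: [-0.528, 0.471, 0.528, 0.471]
contact_force: [-0.8, -3.0, 0.3]
width: 0.0007
```

Call:
send_rows:
  moves:
    - {"translation": [0, 0, 0.001], "roll": 0, "jaw": 0}
    - {"translation": [0, 0, 0.001], "roll": 0, "jaw": 0}

```text
clock: 11.95
ee_pos: [0.5495, 0.0651, 0.0272]
tcp_rot: [-0.528, 0.471, 0.528, 0.471]
contact_force: [-0.6, -2.1, -0.0]
width: 0.0005
```

```bash
python3 look.py 14
```

```text
rail tcp [ 4.3  0.4 27.2]
t 12.05 tcp [0.5496 0.0651 0.0272] F [-0.3 -2.5 -0.1] w 0.0
axes [[-0.0, -0.994, -0.114], [0.0, -0.114, 0.994], [-1.0, -0.0, 0.0]] q6 [ 0.41  0.43 -0.37 -0.   -0.77 -0.3 ]
target [0.5561 0.0112 0.025 ] shift [ 0.0022 -0.0004 -0.0543] roll -0.0002
```

View pics/c14.png

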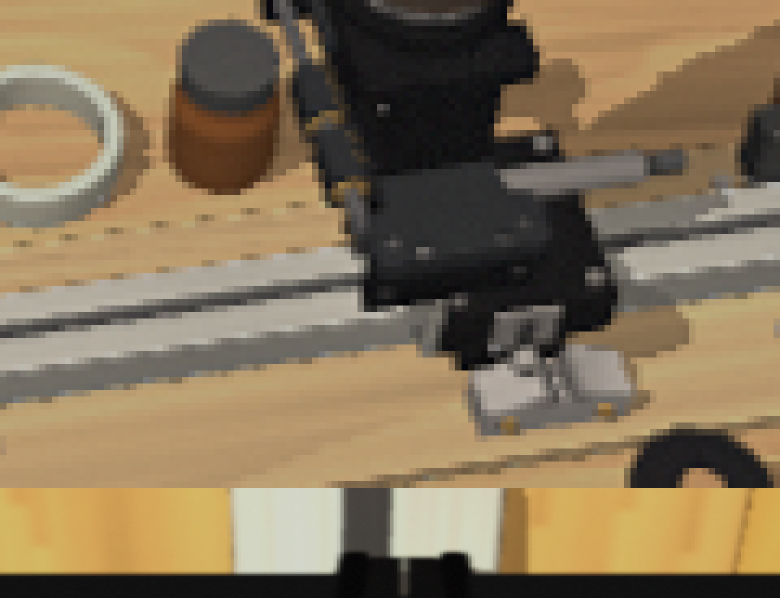

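Call:
send_rows:
  moves:
    - {"translation": [0, 0, 0.001], "roll": 0, "jaw": 0}
    - {"translation": [0, 0, 0.002], "roll": 0, "jaw": 0}
    - {"translation": [0, 0, 0.002], "roll": 0, "jaw": 0}

```text
clock: 12.45
ee_pos: [0.5494, 0.0673, 0.0272]
tcp_rot: [-0.528, 0.471, 0.528, 0.471]
contact_force: [-0.7, -2.7, 0.5]
width: 0.0006
```

Call:
send_rows:
  moves:
    - {"translation": [0, 0, 0.001], "roll": 0, "jaw": 0}
    - {"translation": [0, 0, 0.001], "roll": 0, "jaw": 0}
    - {"translation": [0, 0, 0.001], "roll": 0, "jaw": 0}

```text
clock: 12.75
ee_pos: [0.5493, 0.0682, 0.0272]
tcp_rot: [-0.528, 0.471, 0.528, 0.471]
contact_force: [0.7, -1.0, 0.7]
width: -0.0001
```

```bash
python3 look.py 15
```

```text
rail tcp [ 7.4  0.3 27.2]
t 12.85 tcp [0.5493 0.0682 0.0272] F [ 0.1 -1.4  0.1] w 0.0
axes [[0.0, -0.994, -0.114], [0.0, -0.114, 0.994], [-1.0, -0.0, 0.0]] q6 [ 0.42  0.43 -0.37 -0.   -0.77 -0.3 ]
target [0.5561 0.0112 0.025 ] shift [ 0.0022 -0.0003 -0.0574] roll -0.0001
```

View pics/c15.png

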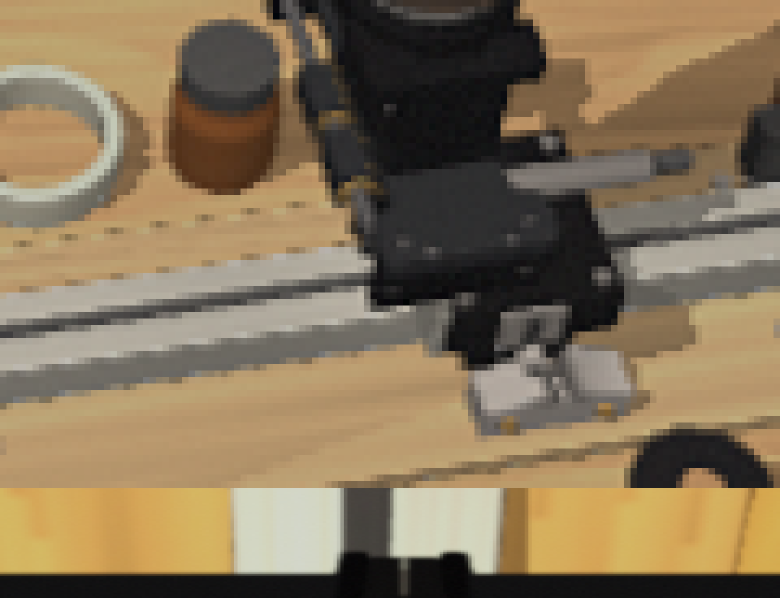

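Force is falling: the roller (~px 533) is at the crest. One more millimetre at a time.

Call:
send_rows:
  moves:
    - {"translation": [0, 0, 0.001], "roll": 0, "jaw": 0}
    - {"translation": [0, 0, 0.001], "roll": 0, "jaw": 0}
    - {"translation": [0, 0, 0.001], "roll": 0, "jaw": 0}
    - {"translation": [0, 0, 0.001], "roll": 0, "jaw": 0}

```text
clock: 13.35
ee_pos: [0.5492, 0.0691, 0.0273]
tcp_rot: [0.528, -0.471, -0.528, -0.471]
contact_force: [-0.7, -0.2, -1.5]
width: 0.0002
```

```bash
python3 look.py 16
```

```text
rail tcp [ 8.3  0.2 27.3]
t 13.45 tcp [0.5492 0.0691 0.0273] F [-0.1 -1.3 -0.5] w -0.0
axes [[0.0, -0.994, -0.114], [0.0, -0.114, 0.994], [-1.0, -0.0, 0.0]] q6 [ 0.42  0.43 -0.37 -0.   -0.77 -0.3 ]
target [0.5561 0.0112 0.025 ] shift [ 0.0023 -0.0002 -0.0583] roll -0.0002
```

View pics/c16.png

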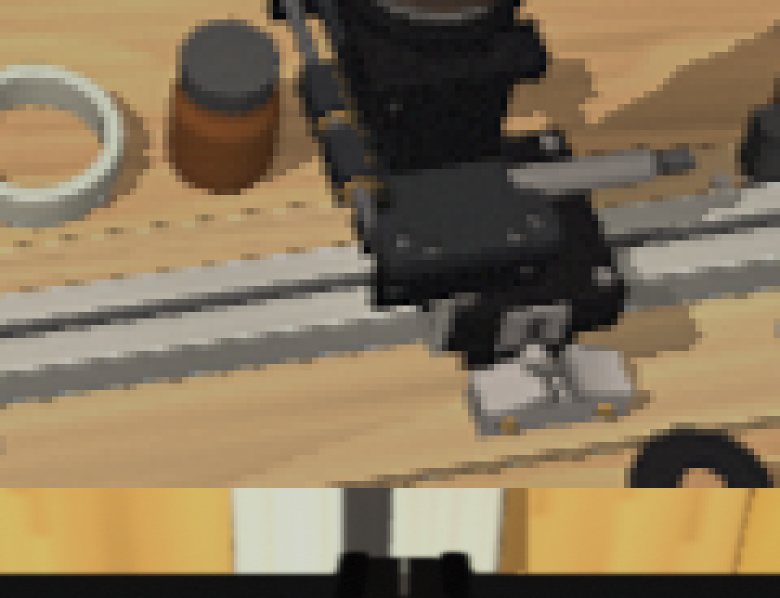

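Call:
send_rows:
  moves:
    - {"translation": [0, 0, 0.001], "roll": 0, "jaw": 0}
    - {"translation": [0, 0, 0.0015], "roll": 0, "jaw": 0}
    - {"translation": [0, 0, 0.0015], "roll": 0, "jaw": 0}
    - {"translation": [0, 0, 0.0015], "roll": 0, "jaw": 0}

```text
clock: 13.95
ee_pos: [0.5491, 0.0706, 0.0273]
tcp_rot: [0.528, -0.471, -0.528, -0.471]
contact_force: [0.2, -0.3, -1.2]
width: 0.0005
```

```bash
python3 look.py 17
```

```text
rail tcp [ 9.8  0.2 27.3]
t 14.05 tcp [0.5491 0.0706 0.0273] F [ 0.1 -0.4 -0.4] w 0.0
axes [[0.0, -0.993, -0.114], [0.0, -0.114, 0.993], [-1.0, -0.0, 0.0]] q6 [ 0.42  0.43 -0.37 -0.   -0.77 -0.31]
target [0.5561 0.0112 0.025 ] shift [ 0.0023 -0.0002 -0.0598] roll -0.0001
```

View pics/c17.png

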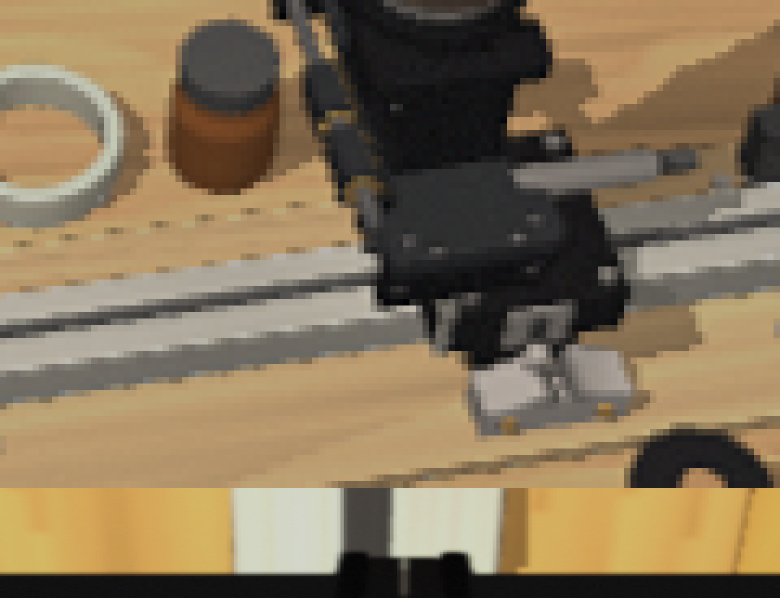

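Call:
send_rows:
  moves:
    - {"translation": [0, 0, 0.001], "roll": 0, "jaw": 0}
    - {"translation": [0, 0, 0.0015], "roll": 0, "jaw": 0}
    - {"translation": [0, 0, 0.0015], "roll": 0, "jaw": 0}
    - {"translation": [0, 0, 0.0015], "roll": 0, "jaw": 0}

```text
clock: 14.55
ee_pos: [0.5488, 0.0721, 0.0273]
tcp_rot: [0.528, -0.471, -0.528, -0.471]
contact_force: [0.0, 0.5, 0.1]
width: -0.0
```

```bash
python3 look.py 18
```

```text
rail tcp [11.3  0.3 27.3]
t 14.65 tcp [0.5488 0.072  0.0273] F [-0.7 -0.9 -1.1] w 0.0
axes [[0.0, -0.994, -0.114], [0.0, -0.114, 0.994], [-1.0, -0.0, 0.0]] q6 [ 0.42  0.43 -0.37 -0.   -0.77 -0.31]
target [0.5561 0.0112 0.025 ] shift [ 0.0023 -0.0003 -0.0613] roll -0.0002
```

View pics/c18.png

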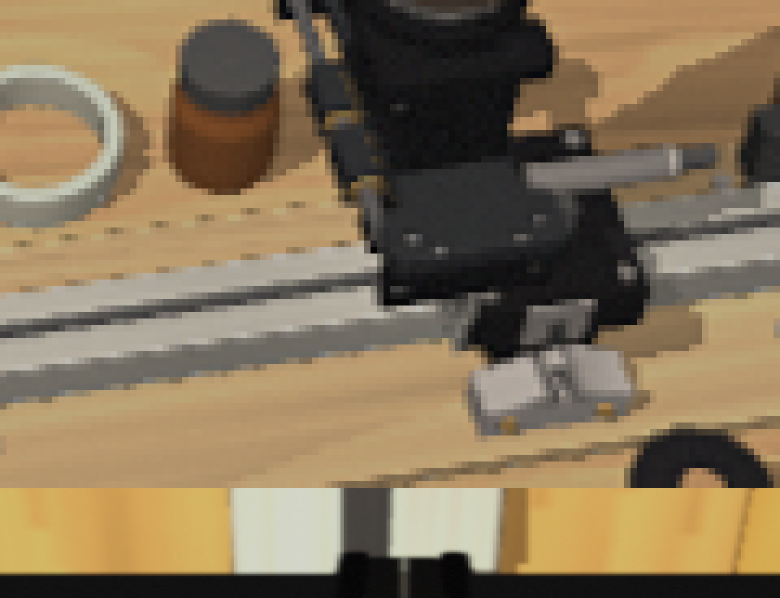

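Call:
send_rows:
  moves:
    - {"translation": [0, 0, -0.015], "roll": 0, "jaw": 0}
    - {"translation": [0, 0, -0.04], "roll": 0, "jaw": 0}
    - {"translation": [-0.03, 0, -0.05], "roll": 0, "jaw": 0}
    - {"translation": [-0.07, 0, -0.06], "roll": 0, "jaw": 0}
    - {"translation": [-0.1, 0, -0.08], "roll": 0, "jaw": 0}
    - {"translation": [-0.11, 0, -0.12], "roll": 0.14, "jaw": 0}
    - {"translation": [-0.11, 0, -0.16], "roll": 0.28, "jaw": 0}
    - {"translation": [-0.11, 0, -0.2], "roll": 0.42, "jaw": 0}
    - {"translation": [-0.11, 0, -0.24], "roll": 0.56, "jaw": 0}
    - {"translation": [-0.11, 0, -0.28], "roll": 0.7, "jaw": 0}
    - {"translation": [-0.11, 0, -0.32], "roll": 0.84, "jaw": 0}
    - {"translation": [-0.11, 0, -0.33], "roll": 0.98, "jaw": 0}

```text
clock: 15.95
ee_pos: [0.5856, -0.2604, 0.1367]
tcp_rot: [-0.241, 0.665, 0.241, 0.665]
contact_force: [-0.0, -0.4, 0.2]
width: 0.0006
```

```bash
python3 - <<'E'
from mv import *
from fit import L
rel(np.array([.570,-.275,.03]))
c=shot('scene','s20.png');a=cv2.resize(c['color'][150:225,260:380,::-1],None,fx=6.5,fy=6.5,interpolation=3)
cv2.imwrite('pics/c20.png',a); w=shot('wrist','w20.png')
p=[PX[0],PX[1],YAW]
for cam in 'scene','top':
    cc=shot(cam,cam+'20.png')
    for r in arm.trace('mug',cam)[:1]:
        e=r['extent'];print(cam,r['conf'],e,atz(cc,(e[0]+e[2])/2,(e[1]+e[3])/2,.05))
E
```

```text
t 16.05 tcp [ 0.5855 -0.2584  0.1365] F [ 0.3  0.  -0.9] w 0.0
axes [[-0.001, -0.645, 0.764], [0.0, 0.764, 0.645], [-1.0, 0.001, -0.001]] q6 [-0.16  0.45 -0.02 -0.   -1.1  -0.71]
target [ 0.57  -0.275  0.03 ] shift [ 0.1065 -0.0028 -0.0225] roll -0.9837
scene 0.81 [157.7, 222.1, 198.3, 266.1] [ 0.70648469 -0.34581468  0.05      ]
```

View pics/c20.png

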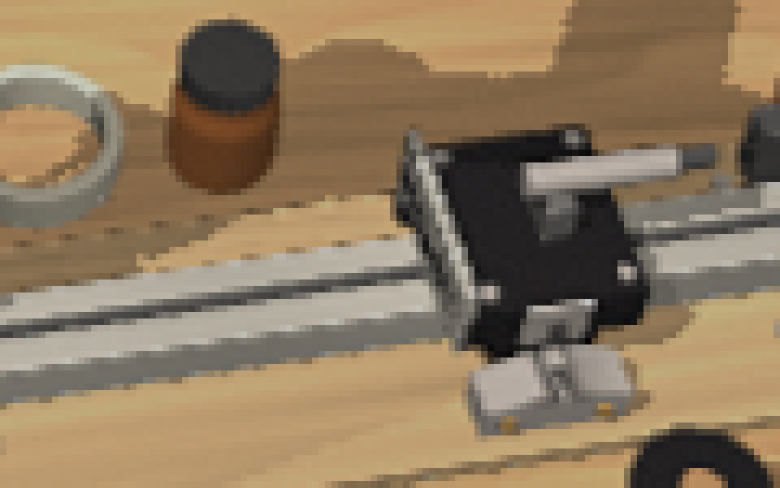

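View pics/w20.png

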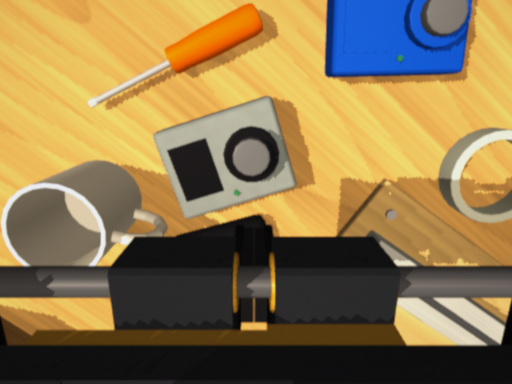

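View pics/top20.png

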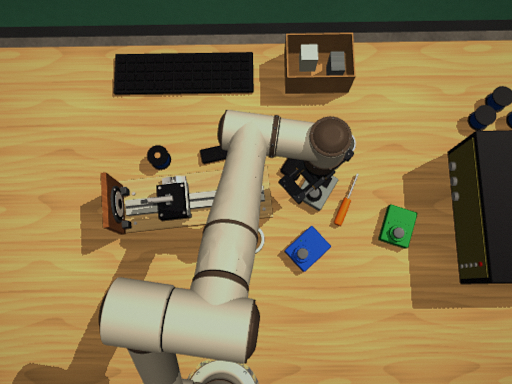

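```bash
python3 - <<'E'
from mv import *
w=arm.camera('wrist'); k=atz(w,251,154,.052); print('key wrist',k)
rel(np.array([k[0],k[1],.03]))
E
```

```text
key wrist [ 0.56839947 -0.27288869  0.052     ]
t 16.4 tcp [ 0.5865 -0.2549  0.1376] F [-0.1 -0.   0.3] w 0.0
axes [[0.0, -0.65, 0.76], [-0.0, 0.76, 0.65], [-1.0, -0.0, 0.0]] q6 [-0.16  0.44 -0.03 -0.   -1.1  -0.71]
target [ 0.5684 -0.2729  0.03  ] shift [ 0.1076 -0.0019 -0.0254] roll -0.9778
```

Call:
send_rows:
  moves:
    - {"translation": [0, -0.002, -0.025], "roll": 0.14, "jaw": 0}
    - {"translation": [0, -0.002, -0.026], "roll": 0.28, "jaw": 0}
    - {"translation": [0, -0.002, -0.026], "roll": 0.42, "jaw": 0}
    - {"translation": [0, -0.002, -0.026], "roll": 0.56, "jaw": 0}
    - {"translation": [0.03, -0.002, -0.026], "roll": 0.7, "jaw": 0}
    - {"translation": [0.06, -0.002, -0.026], "roll": 0.7, "jaw": 0}
    - {"translation": [0.09, -0.002, -0.026], "roll": 0.7, "jaw": 0}
    - {"translation": [0.09, -0.002, -0.026], "roll": 0.7, "jaw": 0}

```text
clock: 17.2
ee_pos: [0.5645, -0.2725, 0.043]
tcp_rot: [-0.001, 0.71, 0.003, 0.704]
contact_force: [-0.2, 0.7, -0.8]
width: 0.0005
```

```bash
python3 - <<'E'
from mv import *
rel(np.array([.5688,-.2738,.017]))
c=shot('scene');a=cv2.resize(c['color'][160:280,140:260,::-1],None,fx=4.5,fy=4.5,interpolation=3)
cv2.imwrite('pics/c21.png',a); w=shot('wrist','w21.png')
E
```

```text
t 17.2 tcp [ 0.5645 -0.2725  0.043 ] F [-0.2  0.7 -0.8] w 0.001
axes [[-0.009, -0.005, 1.0], [0.003, 1.0, 0.006], [-1.0, 0.003, -0.009]] q6 [-0.19  0.52 -0.16 -0.   -0.9  -1.37]
target [ 0.5688 -0.2738  0.017 ] shift [ 0.0259 -0.0014  0.0045] roll 1.4621
```

View pics/c21.png

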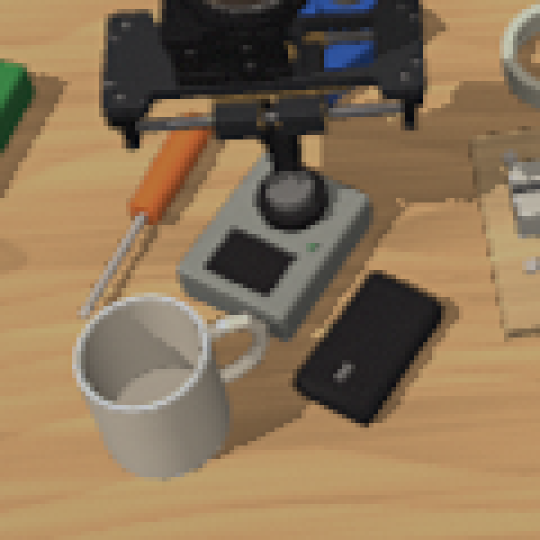

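View pics/w21.png

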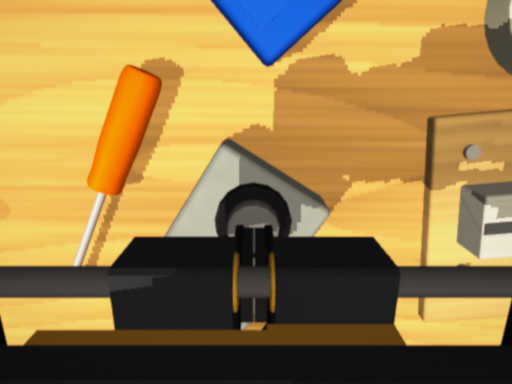

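Call:
send_rows:
  moves:
    - {"translation": [0.006, -0.001, 0.002], "roll": 0, "jaw": 0}
    - {"translation": [0.011, -0.001, 0.003], "roll": 0, "jaw": 0}
    - {"translation": [0.016, -0.001, 0.003], "roll": 0, "jaw": 0}
    - {"translation": [0.02, -0.001, 0.003], "roll": 0, "jaw": 0}
    - {"translation": [0.022, -0.001, 0.003], "roll": 0, "jaw": 0}
    - {"translation": [0.022, -0.001, 0.003], "roll": 0, "jaw": 0}

```text
clock: 17.9
ee_pos: [0.5705, -0.2752, 0.0249]
tcp_rot: [-0.002, 0.707, 0.002, 0.707]
contact_force: [-0.3, 0.3, 0.2]
width: 0.0004
```

```bash
python3 - <<'E'
from mv import *
rel(np.array([.5688,-.2738,.017]))
c=shot('scene');a=cv2.resize(c['color'][160:240,150:240,::-1],None,fx=6,fy=6,interpolation=3)
cv2.imwrite('pics/c22.png',a)
E
```

```text
t 17.9 tcp [ 0.5705 -0.2752  0.0249] F [-0.3  0.3  0.2] w 0.0
axes [[-0.001, -0.005, 1.0], [0.0, 1.0, 0.005], [-1.0, 0.0, -0.001]] q6 [-0.19  0.55 -0.17 -0.   -0.86 -1.37]
target [ 0.5688 -0.2738  0.017 ] shift [ 0.0079  0.0015 -0.0017] roll 1.4613
```

View pics/c22.png

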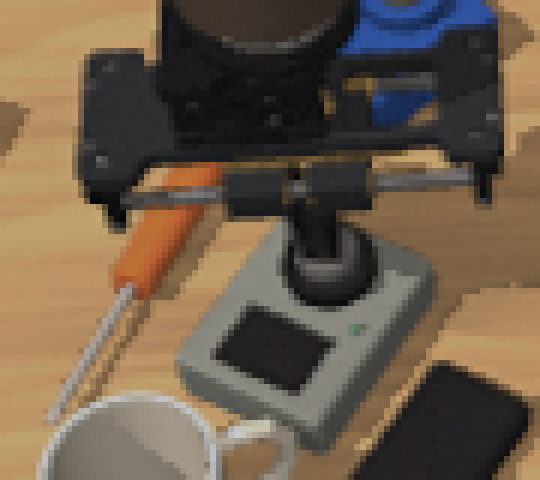

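Call:
send_rows:
  moves:
    - {"translation": [0, 0.003, -0.001], "roll": 0, "jaw": 0}
    - {"translation": [0.003, 0.003, -0.001], "roll": 0, "jaw": 0}
    - {"translation": [0.006, 0.003, -0.001], "roll": 0, "jaw": 0}
    - {"translation": [0.006, 0.003, -0.001], "roll": 0, "jaw": 0}

```text
clock: 18.35
ee_pos: [0.57, -0.2721, 0.0193]
tcp_rot: [-0.002, 0.707, 0.002, 0.707]
contact_force: [-1.1, 1.0, 2.2]
width: 0.0004
```

Call:
send_rows:
  moves:
    - {"translation": [0.002, 0, 0], "roll": 0, "jaw": 0}
    - {"translation": [0.003, 0, 0], "roll": 0, "jaw": 0}
    - {"translation": [0.003, 0, 0], "roll": 0, "jaw": 0}

```text
clock: 18.65
ee_pos: [0.5701, -0.2722, 0.0166]
tcp_rot: [-0.002, 0.707, 0.002, 0.707]
contact_force: [-0.1, 1.6, 4.8]
width: 0.0002
```

Call:
send_rows:
  moves:
    - {"translation": [0.001, 0, 0], "roll": 0, "jaw": 0}
    - {"translation": [0.002, 0, 0], "roll": 0, "jaw": 0}
    - {"translation": [0.002, 0, 0], "roll": 0, "jaw": 0}

```text
clock: 18.95
ee_pos: [0.5701, -0.2722, 0.0152]
tcp_rot: [-0.002, 0.707, 0.002, 0.707]
contact_force: [-1.5, 3.3, 7.8]
width: 0.0004
```

Call:
send_rows:
  moves:
    - {"translation": [0.001, 0, 0], "roll": 0, "jaw": 0}
    - {"translation": [0.0015, 0, 0], "roll": 0, "jaw": 0}
    - {"translation": [0.0015, 0, 0], "roll": 0, "jaw": 0}

```text
clock: 19.25
ee_pos: [0.5701, -0.2722, 0.015]
tcp_rot: [-0.002, 0.707, 0.002, 0.707]
contact_force: [-3.3, 4.0, 13.1]
width: 0.0008
```

```bash
python3 - <<'E'
from mv import *
rel(np.array([.5688,-.2738,.017]))
c=shot('scene');a=cv2.resize(c['color'][160:240,150:240,::-1],None,fx=6,fy=6,interpolation=3)
cv2.imwrite('pics/c23.png',a)
E
```

```text
t 19.25 tcp [ 0.5701 -0.2722  0.015 ] F [-3.3  4.  13.1] w 0.001
axes [[0.001, -0.006, 1.0], [-0.001, 1.0, 0.006], [-1.0, -0.001, 0.001]] q6 [-0.19  0.56 -0.18  0.   -0.83 -1.38]
target [ 0.5688 -0.2738  0.017 ] shift [-0.002  -0.0015 -0.0013] roll 1.4622
```

View pics/c23.png

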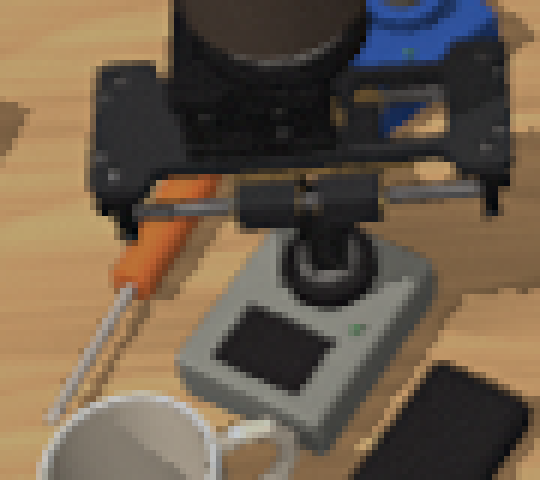

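Call:
send_rows:
  moves:
    - {"translation": [-0.01, 0, 0], "roll": 0, "jaw": 0}
    - {"translation": [-0.03, 0, 0], "roll": 0, "jaw": 0}
    - {"translation": [-0.07, 0, 0], "roll": 0, "jaw": 0}
    - {"translation": [-0.11, 0, -0.02], "roll": 0, "jaw": 0}
    - {"translation": [-0.15, 0, -0.06], "roll": 0, "jaw": 0}
    - {"translation": [-0.15, 0, -0.1], "roll": 0, "jaw": 0}
    - {"translation": [-0.15, 0, -0.12], "roll": 0, "jaw": 0}
    - {"translation": [-0.15, 0, -0.12], "roll": 0, "jaw": 0}
    - {"translation": [-0.15, 0, -0.12], "roll": 0, "jaw": 0}

```text
clock: 20.2
ee_pos: [0.4497, -0.2732, 0.1627]
tcp_rot: [-0.002, 0.707, 0.001, 0.707]
contact_force: [1.0, -0.4, 0.3]
width: 0.0002
```

```bash
python3 look.py 24; python3 - <<'E'
from mv import *
c=shot('scene','s25.png'); shot('top','top25.png')
cv2.imwrite('pics/c25.png',cv2.resize(c['color'][150:270,140:260,::-1],None,fx=5,fy=5,interpolation=3))
a=cv2.imread('pics/scene0.png')[160:260,140:420];b=c['color'][160:260,140:420,::-1]
cv2.imwrite('pics/d25.png',cv2.resize(np.vstack([a,b]),None,fx=2.8,fy=2.8))
E
```

```text
rail tcp [-320.3  137.3  162.2]
t 20.3 tcp [ 0.4505 -0.273   0.1622] F [-0.3  0.4 -0.9] w 0.001
axes [[-0.0, -0.005, 1.0], [-0.0, 1.0, 0.005], [-1.0, 0.0, -0.0]] q6 [-0.24  0.24 -0.27  0.   -1.06 -1.33]
target [0.5561 0.0112 0.025 ] shift [0.1372 0.2837 0.1071] roll 1.4615
```

View pics/c24.png

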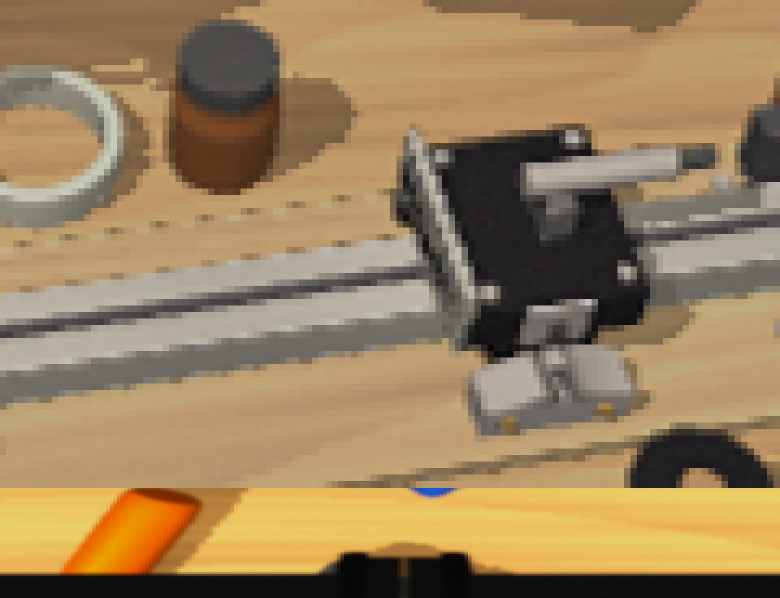

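View pics/c25.png

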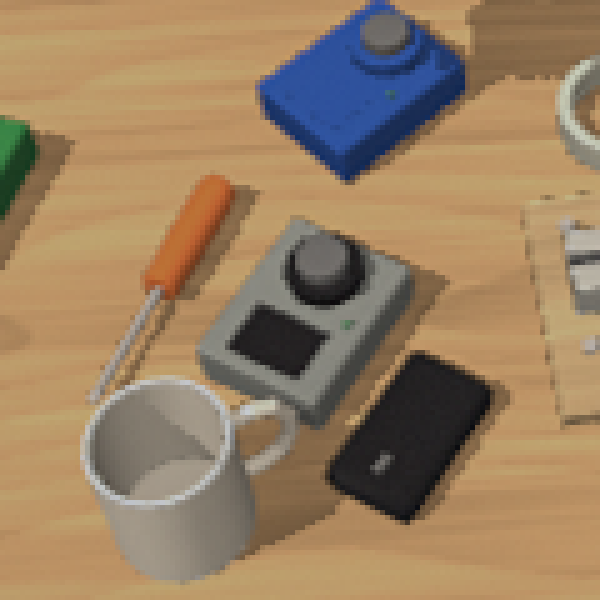

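View pics/d25.png

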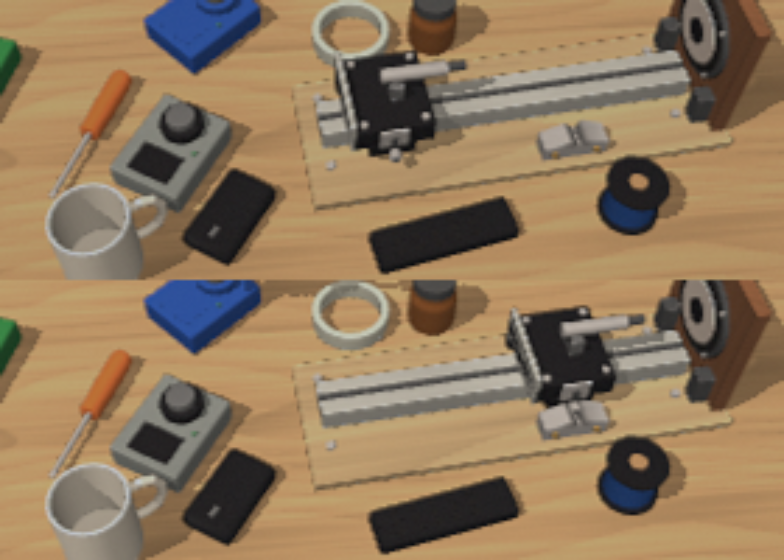

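The carriage is seated with the roller in the V notch (crop px ~557,372). The key is up again and the bystanders haven't moved.

```bash
python3 -c "
from workcell import arm
print(arm.sign_off())"
```

```text
the job is handed in; nothing more can be done
None
```

I pushed the carriage along the rail until its roller dropped into the notch of the index block, pressed the start key on the grey box and let it go, and handed the job in at about 20.4 s. The hand-in reports no verdict.

- **Seating:** The push force reached about 3 N on the near hump and fell off at the crest. The carriage then jumped about 8 mm ahead on its own. Pictures taken before and after the key press show the roller in the V notch and the carriage in the same place.
- **Start key:** After the key had moved about 6 mm it hit a hard stop, and the force rose to 13 N. The last picture shows it fully up again.
- **Rest of the bench:** Comparing the first and last scene pictures, nothing else in view has moved, and I saw no sign of contact with the microphone. The robot ended clear of everything.

**What disagreed:** the real fingertips sit about 30 to 35 mm higher than the reported TCP. Because of this my first push missed and the fingers passed over the carriage's rear plate, with no noticeable contact force and without moving the carriage. I then lowered the tool by that amount. The rail pose I fitted was also up to about 4 mm off in places, so I finished the push by force and pictures.

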